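# Slide test of frame-rest blocks on the tilt board

## Task

Find out which frame-rest blocks have lost their grip: pull every orange-ribbed block up out of its spring-held dock in the rack, stand them all side by side on the blue start band of the flat test board, then lift the handle edge of the board right up to the stop with all the blocks on it, and lower it flat again. Put each block that slid down to the end fence into the red tray and each one that stayed up on the band into the blue tray, standing on its sole on the tray floor. Leave the ink, tape, squeegee and spatula where they are.

Things in the scene. Friction and masses are not known exactly. Their poses are not given: they have to be found in the camera images.
- block_1: orange-ribbed frame-rest block, 0.15 kg. Foot 66 (x) x 42 (y) mm: 6 mm sole and 8 mm metal plate, its top 14 mm above the underside; on it an orange grip rib, 44 mm long (x), 16 mm thick (y), reaching 46 mm above the underside. Origin: centre of the underside. All look alike; some soles grip, others are glazed and slide, which only the test shows. None if absent.
- block_2: orange-ribbed frame-rest block, 0.15 kg. Foot 66 (x) x 42 (y) mm: 6 mm sole and 8 mm metal plate, its top 14 mm above the underside; on it an orange grip rib, 44 mm long (x), 16 mm thick (y), reaching 46 mm above the underside. Origin: centre of the underside. All look alike; some soles grip, others are glazed and slide, which only the test shows. None if absent.
- block_3: orange-ribbed frame-rest block, 0.15 kg. Foot 66 (x) x 42 (y) mm: 6 mm sole and 8 mm metal plate, its top 14 mm above the underside; on it an orange grip rib, 44 mm long (x), 16 mm thick (y), reaching 46 mm above the underside. Origin: centre of the underside. All look alike; some soles grip, others are glazed and slide, which only the test shows. None if absent.
- block_4: orange-ribbed frame-rest block, 0.15 kg. Foot 66 (x) x 42 (y) mm: 6 mm sole and 8 mm metal plate, its top 14 mm above the underside; on it an orange grip rib, 44 mm long (x), 16 mm thick (y), reaching 46 mm above the underside. Origin: centre of the underside. All look alike; some soles grip, others are glazed and slide, which only the test shows. None if absent.
- block_5: orange-ribbed frame-rest block, 0.15 kg. Foot 66 (x) x 42 (y) mm: 6 mm sole and 8 mm metal plate, its top 14 mm above the underside; on it an orange grip rib, 44 mm long (x), 16 mm thick (y), reaching 46 mm above the underside. Origin: centre of the underside. All look alike; some soles grip, others are glazed and slide, which only the test shows. None if absent.
- block_6: orange-ribbed frame-rest block, 0.15 kg. Foot 66 (x) x 42 (y) mm: 6 mm sole and 8 mm metal plate, its top 14 mm above the underside; on it an orange grip rib, 44 mm long (x), 16 mm thick (y), reaching 46 mm above the underside. Origin: centre of the underside. All look alike; some soles grip, others are glazed and slide, which only the test shows. None if absent.
- rack: fixed rack, 200 x 196 mm, six docks: 2 along its x (98 mm apart) by 3 along y (64 mm apart); dock floors 10 mm above the table, bars across the dock ends 40 mm high. In a dock two sprung brass noses catch over the short ends of a block's plate: pulled straight up with about 8 N it snaps out, clear of the bars after 45 mm. Origin: centre of its underside.
- tilt_rig: fixed base of the tilt board, 250 x 290 mm. Origin at the centre of its underside; its x points from the handle side to the hinge side of the board.
- ramp_start (a point): centre of the dark blue start band, 80 (x) x 256 (y) mm, on the top face of the white test board, 55 mm above the table when flat. Tilts with the board; x points down the slope to hinge and fence, z out of the board. From here the board runs 45 mm back to its near edge, 157 mm ahead to the 22 mm high end fence, 129 mm to each side to 16 mm lips.
- ramp_handle (a point): centre of the board's black round handle bar, 14 mm thick, 114 mm long along the board's y (90 mm free between its two arms), 50 mm out from the board's near edge, so 43 mm clear on the board's side. 260 mm from the hinge axis and level with the board's top face.
- ramp (a joint): tilt of the board in rad: 0 flat, 0.5 (29 degrees) fully raised, against its stop. The hinge axis runs along y in the top face at the far edge, 165 mm beyond ramp_start. Raising lifts the handle edge; the board then slopes down away from the robot. A stiff hinge holds it where it is left; 5 to 12 N at the handle moves it.
- tray_blue: fixed blue tray for sound blocks, 110 (x) x 200 (y) mm, 26 mm high, walls and floor 4 mm thick, open on top. Origin at the centre of its underside.
- tray_red: fixed red tray for worn blocks, same size as the blue one. Origin at the centre of its underside.
- ink_jar: bystander, leave alone: screw-top ink jar, red body and black cap, 68 mm across, 85 mm tall. Origin at the centre of its underside.
- ink_can: bystander, leave alone: olive ink can, 72 mm across, 100 mm tall. Origin at the centre of its underside.
- tape_roll: bystander, leave alone: roll of blue tape lying flat, 84 mm across, 24 mm tall. Origin at the centre of its underside.
- squeegee: bystander, leave alone: squeegee lying flat, wooden grip and red blade, 240 x 75 x 24 mm. Origin at the centre of its underside.
- ink_spatula: bystander, leave alone: ink spatula with a wooden handle, lying flat. Origin at the centre of its underside.
Things that resemble listed ones, but are neither listed nor needed, are in the scene too. What is shaped like the block_5 but purple or turquoise is not meant.

How it is judged:
By the outcome, as a careful person would: the job done as asked, in the order asked, and still so for the second after the job is handed in, with the robot touching nothing.
Of block_1, block_2, block_3, block_4, block_5, block_6 only 3 to 4 are there at a start; the rules pass over those that are not, and their reading is None.
At some moment in a run one of block_1, block_2, block_3, block_4, block_5, block_6 may be knocked a few centimetres aside while the robot is not near it.
Once in a run the grip may slacken for a moment while it holds something.
It also fails if it takes over 210 s, if anything falls off the work surface, if the arm or the gripper's body presses on something with over 40 N, if the wrist force passes 120 N, or if a joint passes its speed limit or range.

## Robot

A 6-joint arm with a two-finger parallel gripper is mounted at the origin on the work surface. World frame = base frame: x ahead of the robot, y to its left, z up, the work surface at z = 0. Lengths are in m, angles in degrees, forces in N, time in s.
With the tool pointing down it reaches from about 0.25 to 0.725 m from the base axis. Payload 9.7 kg.
Tool frame: the origin (TCP) lies between the finger pads; the fingertips stand 11 mm ahead of it and the grasp point (between the pads) lies 8 mm behind it; z points along the fingers, x is the direction in which the jaws open and shut, and the axes are right-handed (so a half turn about z gives the same grasp; the last joint's range is limited). The gripper opens to 85 mm and grips with 20 to 120 N. Pads are 22 mm wide; open, the fingers measure 114 mm over their backs; the gripper's body (76 mm by 85 mm) begins 54 mm behind the grasp point. The pads swing forward as they close: fully open they stand 13 mm farther back than shut.
Start: joints at [-75.802, 4.979, 10.078, 95.1, 0, 90], TCP at [0.135, -0.533, 0.242] pointing down, gripper open.
Joint ranges: [-179.16, 179.16], [-48.56, 103.87], [-65.8, 70.77], [-126.05, 130.52], [-82.76, 87.17], [-180, 180]. Speed limits (degrees/s): [127.2, 127.2, 147.25, 180, 180, 180].

## Interface

Orientations are given as [roll, pitch, yaw] about the fixed x, y, z axes, in that order (R = Rz(yaw) Ry(pitch) Rx(roll)).
In Python, from workcell import get_obs, camera, job_done, spotter gives the robot as it stands.
- The arm moves only by the tool play_rows, never from a script. Its argument "rows" is a list of rows, each a list of 3 entries, a list of its own where there are three numbers: the closure, from 0 (fully open) to 1 (shut), then the shift along the tool's x, y, z in cm, then the turn, a rotation vector about the tool's x, y, z in degrees. In form: [[claw, [x, y, z], [wx, wy, wz]], ...]. A call has 1 to 12 rows; each row shifts and turns the pose as measured when the row begins, along the tool's axes as they then stand; what a row does not reach is not made up. A row lasts 1/10 s, in which the tool goes at most 50 mm and 8.59 degrees, less where a joint would pass 70% of its speed; a pose out of reach is approached as far as the arm can. A call is refused whole if a number of a shift passes 5 or a number of a turn 8.59, either way. A call with a gripper value outside its range is refused whole. The fingers move at their own pace and stop on an object; "newtons" is the grip in N (left out, the last holds). Time passes only in rows, so rows that do not move let the fingers close. It gives the time, the measured TCP pose, the force and the opening at its end, in the units of the state.
- get_obs(): the state, without advancing time (a new reading comes with each control period).
- camera(name): name is "scene" or "top"; returns a dict with "img" (400x640x3 uint8, red, green, blue), "intrinsics" (3x3 intrinsics, pixels), "xyz" and "orientation" of the camera in the world. Camera axes: x right, y down, z forward; pixel columns grow to the right and rows downward; lengths in m; the calibration is good to about 2 mm. A picture is of the moment at which its call begins. There is no depth.
- job_done(): hands the job in, once; it reports no verdict.
Trained networks look in a picture, given as the dict that the camera call returned (one of the last four; its "shot" number tells which), for a name from the list of things; names that differ only in an ending like _2 or _b are one class to them, and where a whole thing is asked for, a point or a joint stands for the part that bears it (a point fixed in the world has none). Each returns a list of dicts, best first, with "confidence" (0 to 1); they miss things now and then, are a little off and sometimes report something else, mostly with a low value. They report only what shows in the picture. A call takes as long as a camera call. They do not tell look-alikes from the thing itself.
- spotter.spot_in(picture, thing): "point" ([x, y, z] in m, in world coordinates, good to about 4 mm: the middle of the surface that is visible of it).
- spotter.trace(picture, thing): "pixels" (400x640 bool, what is visible of it).
The state is a dict: "time": time; "q": joint angles; "qd": joint speeds; "joint_efforts": joint torques, N m; "ee_pos": TCP position; "tcp_rot": TCP orientation; "wrist_force": force on the tool from outside, world axes, zero at the start; "torque": the same for the moment, N m; "opening": finger opening in m.
Only numpy, scipy, OpenCV 4.12 (cv2) and the standard library are available. Lean on these libraries where they do the work, as an engineer would, in place of code of your own. Each camera call takes 0.05 s, during which the arm holds its last target.

## Working session

There is one attempt and no reset: what is moved stays moved. The work goes in short steps, Python scripts to look and compute and a tool call to move; the robot and the scene stay as the last step left them, time stands still between calls to the robot, and variables do not carry over. Pictures are saved under pics/ and viewed, and the job is handed in when it is done.

Besides the shell and the picture viewer there is one more tool, called after ">>>" as name(argument=value, ...) on one line, values as JSON. play_rows: Moves the arm, as the interface text tells. Its arguments: {"type":"object","properties":{"rows":{"type":"array","items":{"type":"array"}},"newtons":{"type":"number"}},"required":["rows"]}

```bash
ls; mkdir -p pics
cat > h.py <<'E'
import numpy as np, cv2
from workcell import get_obs, camera, job_done, spotter
from scipy.spatial.transform import Rotation as R
def save(p,name,crop=None,s=1):
    im=cv2.cvtColor(p["img"],cv2.COLOR_RGB2BGR)
    if crop: a,b,c,d=crop; im=im[b:d,a:c]
    if s!=1: im=cv2.resize(im,None,fx=s,fy=s,interpolation=cv2.INTER_CUBIC)
    cv2.imwrite("pics/"+name,im)
def rot(p):
    o=np.array(p["orientation"],float)
    return o if o.shape==(3,3) else R.from_euler("xyz",o,degrees=True).as_matrix()
def ray(p,u,v,z):
    K=np.array(p["intrinsics"]);d=rot(p)@np.linalg.inv(K)@[u,v,1];c=np.array(p["xyz"])
    return c+d*(z-c[2])/d[2]
def proj(p,X):
    K=np.array(p["intrinsics"]);x=K@(rot(p).T@(np.array(X)-np.array(p["xyz"])));return x[:2]/x[2]
E
python3 - <<'E'
from h import *
for n in ("scene","top"):
    p=camera(n); save(p,n+"0.png"); print(n,p["xyz"],p["orientation"],p["intrinsics"])
    for t in ["block_1","rack","tilt_rig","ramp_start","ramp_handle","tray_blue","tray_red"]:
        print(t,[(np.round(r["point"],3).tolist(),round(r["confidence"],2)) for r in spotter.spot_in(p,t)])
print(get_obs())
E
```

```text
pics
scene [ 1.01959347 -0.78807536  0.9515872 ] [-133.05639057    0.7578192    30.09537522] [[419.5018274    0.         322.08213885]
 [  0.         419.5018274  194.42470417]
 [  0.           0.           1.        ]]
block_1 [([0.558, 0.217, 0.032], 0.66), ([0.326, 0.272, 0.01], 0.6), ([0.551, 0.281, 0.031], 0.53), ([0.456, 0.339, 0.027], 0.53), ([0.21, 0.27, 0.016], 0.45)]
rack []
tilt_rig [([0.621, -0.068, 0.053], 0.67)]
ramp_start [([0.498, 0.26, 0.02], 0.59), ([0.608, -0.051, 0.052], 0.57)]
ramp_handle [([0.61, -0.051, 0.053], 0.59), ([0.736, 0.23, 0.055], 0.34)]
tray_blue [([0.437, -0.348, 0.003], 0.95), ([0.603, -0.054, 0.055], 0.17)]
tray_red [([0.579, -0.336, 0.002], 0.96), ([0.55, 0.282, 0.034], 0.52)]
top [0.32108292 0.03504692 1.11452042] [-170.49608572   -1.24374923  -90.95313925] [[363.00771825   0.         316.94261175]
 [  0.         363.00771825 194.95846427]
 [  0.           0.           1.        ]]
block_1 [([0.322, 0.279, 0.015], 0.85), ([0.206, 0.282, 0.012], 0.81), ([0.447, 0.341, 0.024], 0.68), ([0.546, 0.282, 0.026], 0.65), ([0.547, 0.219, 0.028], 0.53), ([
[... 260 characters left out ...]
0.96)]
tray_red [([0.58, -0.338, 0.004], 0.6)]
{'time': 0.8, 'q': array([-7.58007102e+01,  4.97869555e+00,  1.00789707e+01,  9.51004664e+01,
       -3.83887778e-05,  8.99981578e+01]), 'qd': array([ 0.1191084 , -0.07879075, -0.0651395 , -0.00818086,  0.02711674,
        0.0535219 ]), 'joint_efforts': array([ 1.77716003e-03, -5.20045710e+01,  4.64844060e+01,  1.21474961e-03,
        3.11501426e-04,  1.85783335e-06]), 'ee_pos': array([ 0.13491074, -0.53319059,  0.24229289]), 'tcp_rot': array([ 1.79999962e+02,  1.91257831e-04, -7.57988680e+01]), 'wrist_force': array([ 0.00671843,  0.0386662 , -0.19166081]), 'torque': array([-0.0124345 , -0.01105104,  0.00538529]), 'opening': 0.08522430211999277}
```

View pics/scene0.png

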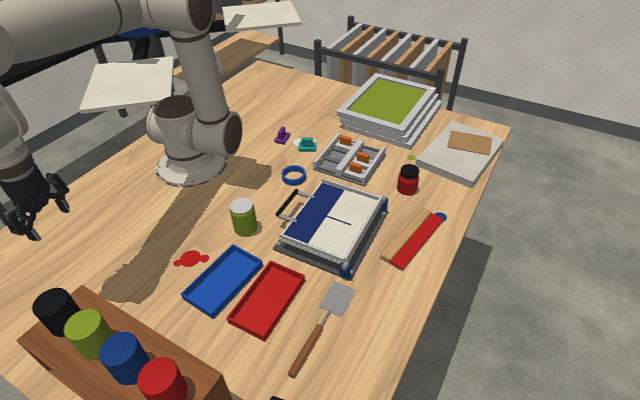

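View pics/top0.png

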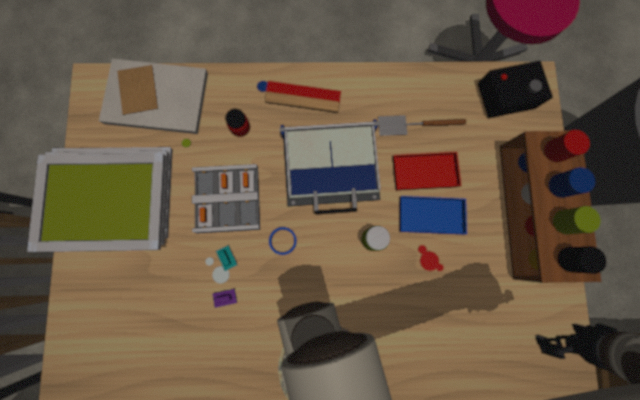

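Three orange blocks are in the rack, in the top view at about (224,181), (246,181) and (203,215). The turquoise piece at (226,257) and the purple one at (224,297) are look-alikes outside the rack. I'll enlarge to confirm.

Run:
```python
from h import *
p=camera("top"); save(p,"t1.png",(180,110,400,240),3.6)
q=camera("scene"); save(q,"s1.png",(260,120,420,280),3.7)
```

```text
(no output)
```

View pics/t1.png

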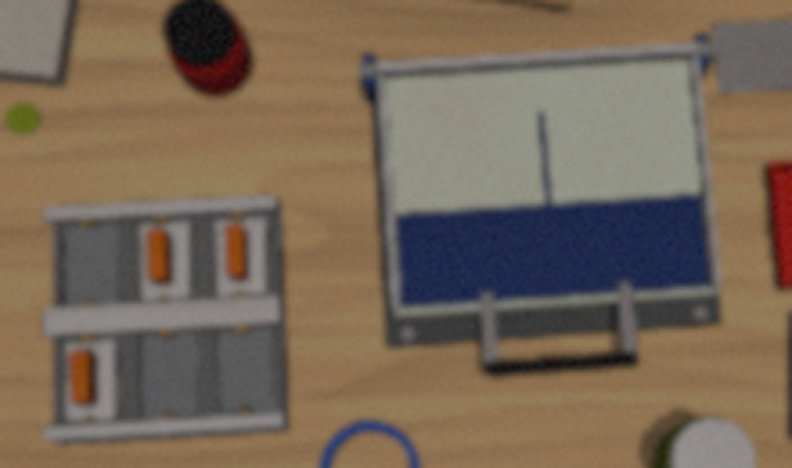

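View pics/s1.png

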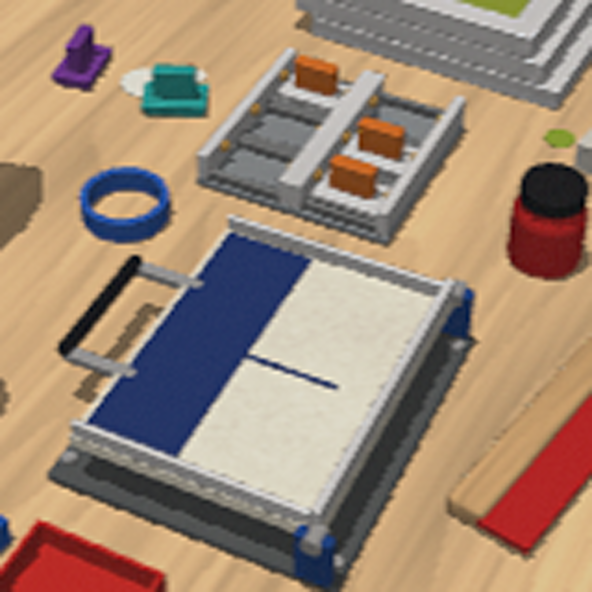

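```bash
cat > fit.py <<'E'
from h import *
from scipy.optimize import minimize
def maskorange(p):
    h=cv2.cvtColor(p["img"],cv2.COLOR_RGB2HSV); return ((h[...,0]>=5)&(h[...,0]<=16)&(h[...,1]>170)&(h[...,2]>110)).astype(np.uint8)
def box(c,yaw,dx,dy,z0,z1):
    r=np.array([[np.cos(yaw),-np.sin(yaw)],[np.sin(yaw),np.cos(yaw)]])
    return np.array([[*(np.array(c)+r@[sx*dx/2,sy*dy/2]),z] for sx in(-1,1) for sy in(-1,1) for z in(z0,z1)])
def centroid(p,pts):
    S=8;q=np.array([proj(p,X) for X in pts]);h=cv2.convexHull((q).astype(np.float32))
    m=cv2.moments(h);return np.array([m["m10"]/m["m00"],m["m01"]/m["m00"]]),m["m00"],h
def ribs(p,zu,near=None,yaw=0.):
    """blobs of orange; zu: height of block underside; returns xy by centroid matching"""
    n,l,st,ce=cv2.connectedComponentsWithStats(maskorange(p)); out=[]
    for i in range(1,n):
        if st[i,4]<25 : continue
        xy=ray(p,*ce[i],zu+.03)[:2]
        if not(0.2<xy[0]<0.8 and -.5<xy[1]<.45): continue
        for _ in range(6):
            c,a,_h=centroid(p,box(xy,yaw,.044,.016,zu+.014,zu+.046))
            xy=xy+ray(p,*ce[i],zu+.03)[:2]-ray(p,*c,zu+.03)[:2]
        out.append((np.round(xy,4).tolist(),int(st[i,4]),round(float(a)),ce[i].round(1).tolist()))
    return out
E
python3 - <<'E'
from fit import *
from scipy.optimize import least_squares
t=camera("top");s=camera("scene")
for p in(t,s): print(ribs(p,.010,yaw=0.03))
# rack
cp=np.array([[45,208],[277,198],[45,441],[285,428]])/3.6+[180,110]
mod=np.array([[.1,.098],[.1,-.098],[-.1,.098],[-.1,-.098]])
W=np.array([ray(t,*c,.04)[:2] for c in cp]);print(W.round(4))
def fit(mod,W):
    f=lambda a:(mod@np.array([[np.cos(a[2]),np.sin(a[2])],[-np.sin(a[2]),np.cos(a[2])]])+a[:2]-W).ravel()
    r=least_squares(f,[*W.mean(0),0]);return r.x,np.abs(r.fun).max()
a,e=fit(mod,W);print("rack",a.round(4),e.round(4))
c,s_=np.cos(a[2]),np.sin(a[2])
for x in(.049,-.049):
    for y in(.064,0,-.064):print(x,y,(a[:2]+[c*x-s_*y,s_*x+c*y]).round(4))
# board band: dark blue mask
def region(p,lo,hi,roi):
    h=cv2.cvtColor(p["img"],cv2.COLOR_RGB2HSV);m=cv2.inRange(h,np.array(lo),np.array(hi));M=np.zeros_like(m);a,b,c,d=roi;M[b:d,a:c]=m[b:d,a:c]
    n,l,st,ce=cv2.connectedComponentsWithStats(M);i=1+np.argmax(st[1:,4]);return (l==i).astype(np.uint8)
for nm,p,roi in(("top",t,(270,140,390,210)),("scene",s,(270,170,400,270))):
    m=region(p,(105,120,30),(130,255,140),roi)
    cn=max(cv2.findContours(m,0,1)[0],key=cv2.contourArea).reshape(-1,2)
    w=np.array([ray(p,*c,.055)[:2] for c in cn]);r=cv2.minAreaRect((w*1000).astype(np.float32));print("band",nm,r)
for nm,lo,hi,roi in(("blue",(100,150,60),(125,255,255),(395,190,475,240)),("red",(0,170,60),(8,255,255),(385,148,470,194))):
    m=region(t,lo,hi,roi);cn=max(cv2.findContours(m,0,1)[0],key=cv2.contourArea).reshape(-1,2)
    w=np.array([ray(t,*c,.026)[:2] for c in cn]);print(nm,cv2.minAreaRect((w*1000).astype(np.float32)))
# handle
h=np.array([[490,368],[633,359]])/3.6+[180,110];print("handle",[ray(t,*c,.055).round(4) for c in h])
E
```

```text
[([0.5506, 0.2236], 44, 114, [245.2, 179.4]), ([0.5481, 0.2886], 48, 124, [223.5, 180.5]), ([0.4484, 0.3499], 44, 135, [201.8, 213.8])]
[([0.4438, 0.348], 81, 120, [344.7, 139.5]), ([0.5455, 0.2878], 92, 132, [362.3, 156.6]), ([0.5485, 0.2249], 93, 138, [355.0, 166.7])]
[[0.5886 0.3828]
 [0.5951 0.1892]
 [0.3939 0.3751]
 [0.4015 0.1806]]
rack [0.4948 0.282  0.0391] 0.0034
0.049 0.064 [0.5412 0.3478]
0.049 0 [0.5437 0.2839]
0.049 -0.064 [0.5462 0.2199]
-0.049 0.064 [0.4433 0.344 ]
-0.049 0 [0.4458 0.28  ]
-0.049 -0.064 [0.4483 0.2161]
band top ((545.2902221679688, -39.81719207763672), (70.79591369628906, 249.0694580078125), 3.095102071762085)
band scene ((544.8182373046875, -34.90965270996094), (76.6307601928711, 242.83575439453125), 3.186330795288086)
blue ((437.188720703125, -342.34393310546875), (194.27821350097656, 102.63186645507812), 86.73543548583984)
red ((576.0067749023438, -331.57275390625), (108.24559783935547, 201.09323120117188), 2.484307289123535)
handle [array([0.4467, 0.0124, 0.055 ]), array([ 0.4525, -0.1048,  0.055 ])]
```

```bash
sed -i 's/.*h=cv2.cvtColor(p\["img"\],cv2.COLOR_RGB2HSV); return.*/    h=cv2.cvtColor(p["img"],cv2.COLOR_RGB2HSV); return ((h[...,0]>=4)\&(h[...,0]<=14)\&(h[...,1]>150)\&(h[...,2]>60)).astype(np.uint8)/' fit.py
python3 - <<'E'
from fit import *
t=camera("top");s=camera("scene")
for p in(t,s): print(ribs(p,.010,yaw=0.039))
print(t["img"][176:186,218:230].tolist()[4])
E
```

```text
[([0.7265, -0.3939], 126, 142, [444.3, 122.1]), ([0.6058, -0.3732], 124, 141, [440.6, 159.6]), ([0.5506, 0.2235], 57, 114, [245.3, 179.4]), ([0.5467, 0.2874], 62, 124, [223.9, 181.0]), ([0.447, 0.3475], 75, 135, [202.6, 214.3]), ([0.3198, -0.315], 52, 136, [428.1, 254.2])]
[([0.4454, 0.3475], 91, 120, [345.0, 139.7]), ([0.5465, 0.2875], 99, 132, [362.5, 156.7]), ([0.5485, 0.2237], 104, 138, [354.8, 166.9])]
[[90, 87, 85], [113, 103, 100], [124, 98, 89], [136, 86, 62], [140, 74, 31], [142, 73, 19], [137, 67, 16], [116, 60, 16], [89, 49, 29], [88, 72, 68], [115, 107, 105], [135, 129, 127]]
```

>>> play_rows(rows=[[0,[0,0,0],[0,0,-8.4]],[0,[0,0,0],[0,0,-8.4]],[0,[0,0,0],[0,0,-8.4]]])

```text
time: 1.4
ee_pos: [0.1349, -0.5332, 0.2423]
tcp_rot: [180.0, 0.0, -50.0]
wrist_force: [0.3, -1.0, -0.2]
opening: 0.0855
```

```bash
cat > go.py <<'E'
import sys
from h import *
x,y,z,yaw=map(float,sys.argv[1:5])
o=get_obs();Rm=R.from_euler("xyz",o["tcp_rot"],degrees=True)
T=R.from_euler("xyz",[180,0,yaw],degrees=True)
d=Rm.inv().apply(np.array([x,y,z])-o["ee_pos"])*100
dT=T.inv().apply(np.array([x,y,z])-o["ee_pos"])*100
rv=(Rm.inv()*T).as_rotvec(degrees=True)
print("now",o["ee_pos"].round(4),o["tcp_rot"].round(1),"q",o["q"].round(0),"f",o["wrist_force"].round(1),"op",round(o["opening"],4),"t",o["time"])
print("shift cm now-axes",d.round(2),"target-axes",dT.round(2),"turn",rv.round(1),"n>=",int(np.ceil(np.linalg.norm(d)/5)))
E
python3 go.py .549 .2237 .2 92
```

```text
now [ 0.1349 -0.5332  0.2423] [180.   0. -50.] q [-76.   5.  10.  95.  -0.  64.] f [ 0.3 -1.  -0.2] op 0.0855 t 1.4
shift cm now-axes [-31.39 -80.36   4.23] target-axes [74.2  44.03  4.23] turn [  -0.    0. -142.] n>= 18
```

>>> play_rows(rows=[[0,[0,0,0],[0,0,-8.5]],[0,[0,0,0],[0,0,-8.5]],[0,[0,0,0],[0,0,-8.5]],[0,[0,0,0],[0,0,-8.5]],[0,[0,0,0],[0,0,-8.5]],[0,[0,0,0],[0,0,-8.5]],[0,[0,0,0],[0,0,-8.5]],[0,[0,0,0],[0,0,-8.5]],[0,[0,0,0],[0,0,-8.5]],[0,[0,0,0],[0,0,-8.5]],[0,[0,0,0],[0,0,-8.5]],[0,[0,0,0],[0,0,-8.5]]])

```text
time: 2.6
ee_pos: [0.1349, -0.5332, 0.2423]
tcp_rot: [-180.0, -0.0, 53.1]
wrist_force: [0.1, -0.9, 1.1]
opening: 0.0851
```

>>> play_rows(rows=[[0,[0,0,0],[0,0,-8]],[0,[0,0,0],[0,0,-8]],[0,[0,0,0],[0,0,-8]],[0,[0,0,0],[0,0,-8]],[0,[0,0,0],[0,0,-8]]])

```text
time: 3.1
ee_pos: [0.1349, -0.5332, 0.2423]
tcp_rot: [-180.0, -0.0, 94.9]
wrist_force: [1.0, -0.4, 0.1]
opening: 0.0851
```

```bash
python3 go.py .549 .2237 .2 92
```

```text
now [ 0.1349 -0.5332  0.2423] [-180.    -0.    94.9] q [-76.   5.  10.  95.  -0. -81.] f [ 1.  -0.4  0.1] op 0.0851 t 3.1
shift cm now-axes [71.92 47.66  4.23] target-axes [74.2  44.03  4.23] turn [-0.  -0.   2.9] n>= 18
```

>>> play_rows(rows=[[0.5,[3.7,2.3,0.2],[0,0,2.9]],[0.5,[3.7,2.2,0.2],[0,0,0]],[0.5,[3.7,2.2,0.2],[0,0,0]],[0.5,[3.7,2.2,0.2],[0,0,0]],[0.5,[3.7,2.2,0.2],[0,0,0]],[0.5,[3.7,2.2,0.2],[0,0,0]],[0.5,[3.7,2.2,0.2],[0,0,0]],[0.5,[3.7,2.2,0.2],[0,0,0]],[0.5,[3.7,2.2,0.2],[0,0,0]],[0.5,[3.7,2.2,0.2],[0,0,0]],[0.5,[3.7,2.2,0.2],[0,0,0]],[0.5,[3.7,2.2,0.2],[0,0,0]]])

```text
time: 4.3
ee_pos: [0.3852, -0.0647, 0.217]
tcp_rot: [179.7, 0.1, 91.9]
wrist_force: [0.3, -1.6, 0.4]
opening: 0.0429
```

```bash
python3 go.py .549 .2237 .15 92.2
```

```text
now [ 0.3852 -0.0647  0.217 ] [1.797e+02 1.000e-01 9.190e+01] q [-10. -18. -13.  94.  -0. -11.] f [ 0.3 -1.6  0.4] op 0.0429 t 4.3
shift cm now-axes [28.31 17.27  6.75] target-axes [28.19 17.47  6.7 ] turn [ 0.3  0.1 -0.3] n>= 7
```

>>> play_rows(rows=[[0.5,[3.5,2.2,0.7],[0,0,0]],[0.5,[3.5,2.2,0.7],[0,0,0]],[0.5,[3.5,2.2,0.7],[0,0,0]],[0.5,[3.5,2.2,0.7],[0,0,0]],[0.5,[3.5,2.2,0.7],[0,0,0]],[0.5,[3.5,2.2,0.7],[0,0,0]],[0.5,[3.5,2.2,0.7],[0,0,0]],[0.5,[3.5,2.2,0.7],[0,0,0]]])

```text
time: 5.1
ee_pos: [0.5572, 0.2363, 0.1621]
tcp_rot: [179.3, 0.1, 92.1]
wrist_force: [0.6, -0.5, 0.8]
opening: 0.0429
```

```bash
python3 go.py .549 .2237 .04 92.2
```

```text
now [0.5572 0.2363 0.1621] [1.793e+02 1.000e-01 9.210e+01] q [23. 11.  8. 86. -0. 21.] f [ 0.6 -0.5  0.8] op 0.0429 t 5.1
shift cm now-axes [-1.21 -1.01 12.2 ] target-axes [-1.23 -0.86 12.21] turn [ 0.7  0.1 -0.1] n>= 3
```

>>> play_rows(rows=[[0.5,[-1.2,-0.9,2],[0.7,0,0]],[0.5,[0,0,2.5],[0,0,0]],[0.5,[0,0,0],[0,0,0]]])

```text
time: 5.4
ee_pos: [0.5502, 0.2292, 0.1113]
tcp_rot: [-179.7, 0.1, 92.4]
wrist_force: [-0.4, -0.1, 0.2]
opening: 0.0427
```

```bash
python3 go.py .549 .2237 .04 92.2; python3 -c "
from h import *
save(camera('scene'),'s2.png',(300,100,440,220),5);save(camera('top'),'t2.png',(180,130,300,240),5)"
```

```text
now [0.5502 0.2292 0.1113] [-1.797e+02  1.000e-01  9.240e+01] q [23. 11.  2. 82. -0. 20.] f [-0.4 -0.1  0.2] op 0.0427 t 5.4
shift cm now-axes [-0.52 -0.11  7.13] target-axes [-0.54 -0.14  7.13] turn [-0.3  0.1  0.2] n>= 2
```

View pics/s2.png

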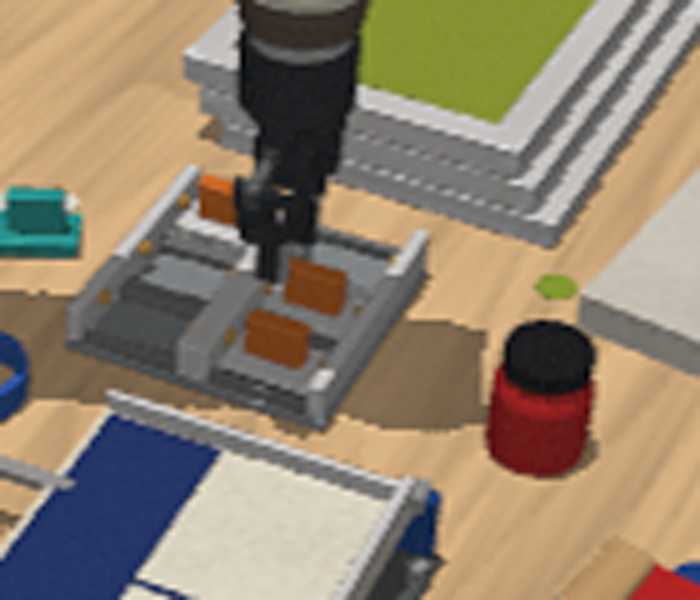

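The fingers hang above the rack with all three ribs still in their docks. The nearest rib, at (275,337) in the crop, is the one I'm taking. I'll align and descend.

>>> play_rows(rows=[[0.5,[-0.5,-0.1,1.5],[-0.3,0,0]],[0.5,[-0.1,0,1.5],[0,0,0]],[0.5,[0,0,1.5],[0,0,0]],[0.5,[0,0,1.3],[0,0,0]],[0.5,[0,0,0.8],[0,0,0]],[0.5,[0,0,0],[0,0,0]]])

```text
time: 6.1
ee_pos: [0.5538, 0.2235, 0.0525]
tcp_rot: [179.2, -0.1, 92.3]
wrist_force: [-0.7, -0.7, -0.3]
opening: 0.043
```

```bash
python3 go.py .549 .2237 .04 92.2
```

```text
now [0.5538 0.2235 0.0525] [ 1.792e+02 -1.000e-01  9.230e+01] q [22. 11. -4. 74. -0. 20.] f [-0.7 -0.7 -0.3] op 0.043 t 6.1
shift cm now-axes [ 0.03 -0.5   1.25] target-axes [ 0.04 -0.48  1.25] turn [ 0.8 -0.1  0.1] n>= 1
```

>>> play_rows(rows=[[0.5,[0,-0.4,0.8],[0.6,0,0]],[0.5,[0,-0.1,0.5],[0.2,0,0]],[0.5,[0,0,0.2],[0,0,0]],[0.5,[0,0,0],[0,0,0]]])

```text
time: 6.5
ee_pos: [0.5488, 0.2237, 0.0368]
tcp_rot: [-180.0, -0.1, 92.3]
wrist_force: [0.5, -0.1, -0.6]
opening: 0.0428
```

>>> play_rows(rows=[[1,[0,0,0],[0,0,0]],[1,[0,0,0],[0,0,0]],[1,[0,0,0],[0,0,0]],[1,[0,0,0],[0,0,0]],[1,[0,0,0],[0,0,0]]], newtons=70)

```text
time: 7.0
ee_pos: [0.5491, 0.2238, 0.0375]
tcp_rot: [180.0, -0.2, 92.3]
wrist_force: [0.4, 1.2, -1.2]
opening: 0.0155
```

>>> play_rows(rows=[[1,[0,0,-0.5],[0,0,0]],[1,[0,0,-0.8],[0,0,0]],[1,[0,0,-1],[0,0,0]],[1,[0,0,-1.5],[0,0,0]],[1,[0,0,-2],[0,0,0]],[1,[0,0,-2],[0,0,0]],[1,[0,0,-2],[0,0,0]],[1,[0,0,-2],[0,0,0]],[1,[0,0,-1],[0,0,0]],[1,[0,0,0],[0,0,0]]])

```text
time: 8.0
ee_pos: [0.5494, 0.2236, 0.1814]
tcp_rot: [179.6, -0.3, 92.3]
wrist_force: [-0.2, -0.6, -2.0]
opening: 0.015
```

```bash
python3 go.py .549 -.115 .15 93; python3 -c "
from h import *
save(camera('scene'),'s3.png',(260,60,440,240),3.3)"
```

```text
now [0.5494 0.2236 0.1814] [179.6  -0.3  92.3] q [22. 10.  8. 88.  0. 20.] f [-0.2 -0.6 -2. ] op 0.015 t 8.0
shift cm now-axes [-33.85  -1.41   2.94] target-axes [-33.82  -1.81   3.14] turn [ 0.4 -0.3 -0.7] n>= 7
```

View pics/s3.png

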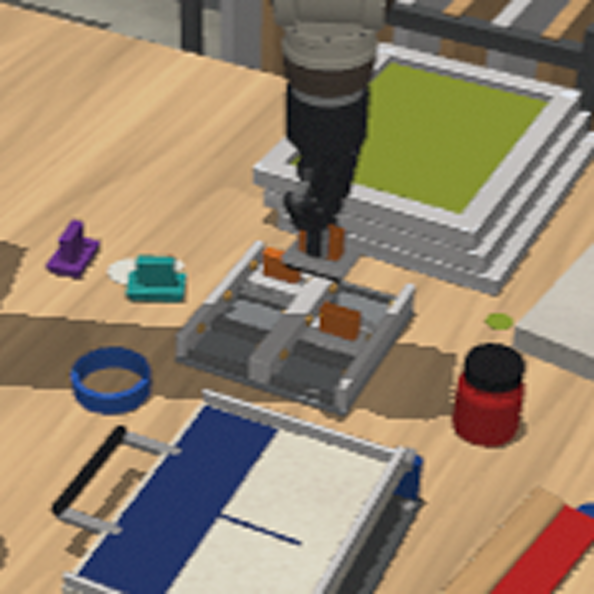

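>>> play_rows(rows=[[1,[-2,-0.1,0.2],[0.4,-0.3,-0.7]],[1,[-3.5,-0.1,0.2],[0,0,0]],[1,[-3.5,-0.1,0.2],[0,0,0]],[1,[-3.5,-0.1,0.2],[0,0,0]],[1,[-3.5,-0.1,0.2],[0,0,0]],[1,[-3.5,-0.1,0.2],[0,0,0]],[1,[-3.5,-0.1,0.2],[0,0,0]],[1,[-3.5,-0.1,0.2],[0,0,0]],[1,[-3.5,-0.1,0.2],[0,0,0]],[1,[-2,-0.1,0.2],[0,0,0]],[1,[0,0,0],[0,0,0]]])

```text
time: 9.15
ee_pos: [0.5513, -0.1076, 0.1478]
tcp_rot: [-179.1, -0.1, 93.2]
wrist_force: [0.2, 0.9, -1.7]
opening: 0.0147
```

```bash
python3 go.py .549 -.115 .1 93
```

```text
now [ 0.5513 -0.1076  0.1478] [-1.791e+02 -1.000e-01  9.320e+01] q [-11.   7.   1.  86.  -0. -14.] f [ 0.2  0.9 -1.7] op 0.0147 t 9.15
shift cm now-axes [-0.73 -0.2   4.78] target-axes [-0.73 -0.27  4.78] turn [-0.9 -0.1  0.2] n>= 1
```

>>> play_rows(rows=[[1,[-0.7,-0.3,1],[-0.9,0,0]],[1,[0,0,1.5],[0,0,0]],[1,[0,0,1.5],[0,0,0]],[1,[0,0,0.8],[0,0,0]],[1,[0,0,0],[0,0,0]]])

```text
time: 9.65
ee_pos: [0.5468, -0.1123, 0.0935]
tcp_rot: [-179.7, -0.2, 93.2]
wrist_force: [0.5, 0.4, -2.3]
opening: 0.015
```

```bash
python3 go.py .549 -.115 .082 93
```

```text
now [ 0.5468 -0.1123  0.0935] [-179.7   -0.2   93.2] q [-12.   6.  -5.  79.   0. -15.] f [ 0.5  0.4 -2.3] op 0.015 t 9.65
shift cm now-axes [-0.28  0.21  1.15] target-axes [-0.28  0.2   1.15] turn [-0.3 -0.2  0.2] n>= 1
```

>>> play_rows(rows=[[1,[-0.3,0.2,0.4],[-0.3,-0.2,0.2]],[1,[0,0,0.4],[0,0,0]],[1,[0,0,0.3],[0,0,0]],[1,[0,0,0.1],[0,0,0]]])

```text
time: 10.05
ee_pos: [0.55, -0.1144, 0.0822]
tcp_rot: [179.9, 0.0, 93.1]
wrist_force: [-6.0, -0.2, 10.0]
opening: 0.0152
```

Force of about 10 N shows contact with the board. Releasing to half open and retreating.

>>> play_rows(rows=[[0.5,[0,0,0],[0,0,0]],[0.5,[0,0,0],[0,0,0]],[0.5,[0,0,0],[0,0,0]],[0.5,[0,0,-1.5],[0,0,0]],[0.5,[0,0,-3],[0,0,0]],[0.5,[0,0,-3],[0,0,0]],[0.5,[0,0,-1],[0,0,0]]])

```text
time: 10.75
ee_pos: [0.5494, -0.1143, 0.1725]
tcp_rot: [179.9, 0.0, 93.1]
wrist_force: [-0.0, -0.1, -0.3]
opening: 0.0427
```

```bash
python3 go.py .5465 .2875 .15 92.2; python3 -c "
from h import *
save(camera('scene'),'s4.png',(260,120,420,290),3.5)"
```

```text
now [ 0.5494 -0.1143  0.1725] [179.9   0.   93.1] q [-12.   6.   3.  87.  -0. -15.] f [-0.  -0.1 -0.3] op 0.0427 t 10.75
shift cm now-axes [40.14  1.85  2.23] target-axes [40.16  1.25  2.25] turn [0.1 0.  0.9] n>= 9
```

View pics/s4.png

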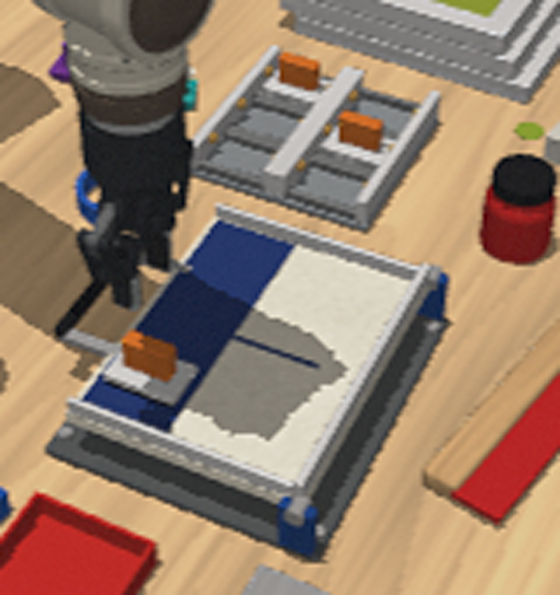

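Block 1 is standing on the band, with its rib at crop (150,355). On to the second block.

>>> play_rows(rows=[[0.5,[2.5,0.1,0.2],[0.1,0,0.9]],[0.5,[3.8,0.1,0.2],[0,0,0]],[0.5,[3.8,0.1,0.2],[0,0,0]],[0.5,[3.8,0.1,0.2],[0,0,0]],[0.5,[3.8,0.1,0.2],[0,0,0]],[0.5,[3.8,0.1,0.2],[0,0,0]],[0.5,[3.8,0.1,0.2],[0,0,0]],[0.5,[3.8,0.1,0.2],[0,0,0]],[0.5,[3.8,0.1,0.2],[0,0,0]],[0.5,[3.8,0.1,0.2],[0,0,0]],[0.5,[3,0.1,0.2],[0,0,0]],[0.5,[0,0,0],[0,0,0]]])

```text
time: 12.0
ee_pos: [0.5442, 0.2966, 0.1422]
tcp_rot: [-179.8, 0.2, 91.9]
wrist_force: [-1.0, -0.6, 0.2]
opening: 0.0423
```

```bash
python3 go.py .5465 .2875 .0375 92.2; python3 -c "
from fit import *
t=camera('top');s=camera('scene')
for p in (t,s): print(ribs(p,.055,yaw=.05),'\n',ribs(p,.01,yaw=.039))"
```

```text
now [0.5442 0.2966 0.1422] [-179.8    0.2   91.9] q [29. 14.  9. 86. -0. 27.] f [-1.  -0.6  0.2] op 0.0423 t 12.0
shift cm now-axes [-0.88  0.24 10.48] target-axes [-0.92  0.2  10.47] turn [-0.2  0.2 -0.3] n>= 3
[([0.7957, 0.034], 117, 101, [307.3, 95.8]), ([0.7094, -0.3748], 124, 155, [444.0, 122.1]), ([0.5832, -0.3828], 102, 157, [449.9, 163.0]), ([0.6095, -0.2532], 42, 139, [405.6, 154.8]), ([0.5519, -0.1143], 62, 119, [359.3, 174.4]), ([0.5335, 0.2763], 52, 135, [224.0, 182.2]), ([0.3047, -0.3193], 39, 154, [435.1, 259.6]), ([0.3009, -0.2833], 29, 148, [422.5, 261.2])] 
 [([0.7263, -0.3927], 124, 142, [444.0, 122.1]), ([0.5946, -0.4011], 102, 144, [449.9, 163.0]), ([0.6221, -0.2658], 42, 127, [405.6, 154.8]), ([0.5621, -0.1208], 62, 109, [359.3, 174.4]), ([0.5428, 0.2869], 52, 124, [224.0, 182.2]), ([0.304, -0.3348], 39, 141, [435.1, 259.6]), ([0.3, -0.2972], 29, 136, [422.5, 261.2])]
[([0.4737, 0.2917], 92, 133, [345.0, 139.7]), ([0.5701, 0.2337], 102, 146, [362.5, 156.8]), ([0.5512, -0.1147], 144, 190, [302.3, 221.1])] 
 [([0.4453, 0.3477], 92, 120, [345.0, 139.7]), ([0.5468, 0.2868], 102, 132, [362.5, 156.8]), ([0.5269, -0.0797], 144, 171, [302.3, 221.1])]
```

>>> play_rows(rows=[[0.5,[-0.9,0.2,1.5],[0,0,-0.3]],[0.5,[0,0,2.2],[0,0,0]],[0.5,[0,0,2.2],[0,0,0]],[0.5,[0,0,1.5],[0,0,0]],[0.5,[0,0,0.5],[0,0,0]],[0.5,[0,0,0],[0,0,0]]])

```text
time: 12.7
ee_pos: [0.5478, 0.2781, 0.0622]
tcp_rot: [-179.9, 0.3, 91.7]
wrist_force: [-0.2, -0.2, -0.4]
opening: 0.0427
```

```bash
python3 go.py .5465 .2872 .0375 92.2
```

```text
now [0.5478 0.2781 0.0622] [-179.9    0.3   91.7] q [27. 14.  1. 77. -0. 25.] f [-0.2 -0.2 -0.4] op 0.0427 t 12.7
shift cm now-axes [ 0.93 -0.1   2.46] target-axes [ 0.91 -0.1   2.47] turn [-0.1  0.3 -0.5] n>= 1
```

>>> play_rows(rows=[[0.5,[0.9,-0.1,0],[0,0.3,-0.5]],[0.5,[0,0,0],[0,0,0]]])

```text
time: 12.9
ee_pos: [0.5472, 0.2875, 0.0637]
tcp_rot: [-180.0, -0.1, 92.2]
wrist_force: [-0.6, 0.2, 0.9]
opening: 0.0426
```

```bash
python3 go.py .5465 .2872 .0375 92.2
```

```text
now [0.5472 0.2875 0.0637] [-1.80e+02 -1.00e-01  9.22e+01] q [28. 14.  1. 77.  0. 25.] f [-0.6  0.2  0.9] op 0.0426 t 12.9
shift cm now-axes [-0.03 -0.07  2.62] target-axes [-0.03 -0.07  2.62] turn [-0.  -0.1  0. ] n>= 1
```

>>> play_rows(rows=[[0.5,[0,0,0.8],[0,0,0]],[0.5,[0,0,0.9],[0,0,0]],[0.5,[0,0,0.6],[0,0,0]],[0.5,[0,0,0.2],[0,0,0]],[0.5,[0,0,0],[0,0,0]]])

```text
time: 13.4
ee_pos: [0.5476, 0.2886, 0.0379]
tcp_rot: [179.9, -0.1, 92.3]
wrist_force: [0.4, 0.8, 0.1]
opening: 0.0431
```

>>> play_rows(rows=[[1,[0,0,0],[0,0,0]],[1,[0,0,0],[0,0,0]],[1,[0,0,0],[0,0,0]],[1,[0,0,0],[0,0,0]],[1,[0,0,0],[0,0,0]]])

```text
time: 13.9
ee_pos: [0.5477, 0.2884, 0.038]
tcp_rot: [179.9, -0.1, 92.3]
wrist_force: [0.1, 0.2, -1.8]
opening: 0.015
```

>>> play_rows(rows=[[1,[0,0,-0.5],[0,0,0]],[1,[0,0,-0.8],[0,0,0]],[1,[0,0,-1],[0,0,0]],[1,[0,0,-1.5],[0,0,0]],[1,[0,0,-2],[0,0,0]],[1,[0,0,-2],[0,0,0]],[1,[0,0,-2],[0,0,0]],[1,[0,0,-2],[0,0,0]],[1,[0,0,-1],[0,0,0]],[1,[0,0,0],[0,0,0]]])

```text
time: 14.9
ee_pos: [0.5478, 0.2884, 0.1822]
tcp_rot: [179.5, -0.3, 92.3]
wrist_force: [0.6, 0.5, -2.1]
opening: 0.015
```

```bash
python3 go.py .544 -.04 .15 93; python3 -c "
from h import *
save(camera('scene'),'s5.png',(260,60,440,240),3.3)"
```

```text
now [0.5478 0.2884 0.1822] [179.5  -0.3  92.3] q [28. 13. 13. 89.  0. 25.] f [ 0.6  0.5 -2.1] op 0.015 t 14.9
shift cm now-axes [-32.82  -1.72   3.01] target-axes [-32.78  -2.1    3.22] turn [ 0.5 -0.3 -0.7] n>= 7
```

View pics/s5.png

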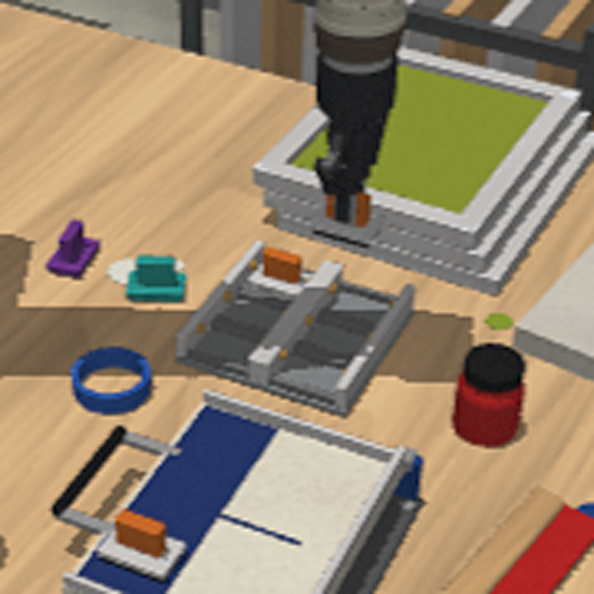

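Block 2 is out of its dock at crop (350,215), and block 1 stands on the band.

>>> play_rows(rows=[[1,[-2,-0.15,0.2],[0.4,-0.3,-0.7]],[1,[-3.5,-0.15,0.2],[0,0,0]],[1,[-3.5,-0.15,0.2],[0,0,0]],[1,[-3.5,-0.15,0.2],[0,0,0]],[1,[-3.5,-0.15,0.2],[0,0,0]],[1,[-3.5,-0.15,0.2],[0,0,0]],[1,[-3.5,-0.15,0.2],[0,0,0]],[1,[-3.5,-0.15,0.2],[0,0,0]],[1,[-3.3,-0.15,0.2],[0,0,0]],[1,[-2,-0.15,0.2],[0,0,0]],[1,[0,0,0],[0,0,0]],[1,[0,0,0],[0,0,0]]])

```text
time: 16.15
ee_pos: [0.544, -0.0414, 0.1478]
tcp_rot: [-179.1, 0.0, 93.1]
wrist_force: [-0.0, -0.0, -2.9]
opening: 0.0149
```

```bash
python3 go.py .543 -.04 .0825 93
```

```text
now [ 0.544  -0.0414  0.1478] [-179.1    0.    93.1] q [-4.  4. -1. 85. -0. -7.] f [-0.  -0.  -2.9] op 0.0149 t 16.15
shift cm now-axes [0.15 0.01 6.53] target-axes [ 0.15 -0.09  6.53] turn [-0.9  0.   0.1] n>= 2
```

>>> play_rows(rows=[[1,[0.1,0,1],[-0.9,0,0]],[1,[0,0,1.5],[0,0,0]],[1,[0,0,1.5],[0,0,0]],[1,[0,0,1],[0,0,0]],[1,[0,0,0.3],[0,0,0]],[1,[0,0,0],[0,0,0]]])

```text
time: 16.75
ee_pos: [0.543, -0.0359, 0.0897]
tcp_rot: [-179.8, -0.1, 93.4]
wrist_force: [-0.7, 0.7, -1.6]
opening: 0.0149
```

```bash
python3 go.py .543 -.04 .0825 93
```

```text
now [ 0.543  -0.0359  0.0897] [-1.798e+02 -1.000e-01  9.340e+01] q [-4.  4. -8. 78.  0. -7.] f [-0.7  0.7 -1.6] op 0.0149 t 16.75
shift cm now-axes [-0.41 -0.02  0.72] target-axes [-0.41 -0.02  0.72] turn [-0.2 -0.1  0.4] n>= 1
```

>>> play_rows(rows=[[1,[-0.4,0,0.1],[0,0,0.4]],[1,[0,0,0.3],[0,0,0]],[1,[0,0,0.2],[0,0,0]],[1,[0,0,0.1],[0,0,0]]])

```text
time: 17.15
ee_pos: [0.5442, -0.0401, 0.0837]
tcp_rot: [-180.0, -0.0, 93.0]
wrist_force: [-0.8, -1.1, -2.2]
opening: 0.0147
```

>>> play_rows(rows=[[1,[0,0,0.15],[0,0,0]],[1,[0,0,0.1],[0,0,0]]])

```text
time: 17.35
ee_pos: [0.5445, -0.0402, 0.0826]
tcp_rot: [179.9, -0.0, 93.0]
wrist_force: [-3.7, -0.9, 7.8]
opening: 0.0151
```

>>> play_rows(rows=[[0.5,[0,0,0],[0,0,0]],[0.5,[0,0,0],[0,0,0]],[0.5,[0,0,0],[0,0,0]],[0.5,[0,0,-1.5],[0,0,0]],[0.5,[0,0,-3],[0,0,0]],[0.5,[0,0,-3],[0,0,0]],[0.5,[0,0,-1],[0,0,0]],[0.5,[0,0,0],[0,0,0]]])

```text
time: 18.15
ee_pos: [0.5444, -0.0403, 0.1742]
tcp_rot: [179.8, -0.0, 93.0]
wrist_force: [0.9, 0.7, -0.5]
opening: 0.0422
```

```bash
python3 go.py .4458 .3475 .14 92.2
```

```text
now [ 0.5444 -0.0403  0.1742] [179.8  -0.   93. ] q [-4.  3.  1. 87.  0. -7.] f [ 0.9  0.7 -0.5] op 0.0422 t 18.15
shift cm now-axes [39.24 -7.84  3.41] target-axes [39.13 -8.37  3.42] turn [ 0.2 -0.   0.8] n>= 9
```

>>> play_rows(rows=[[0.5,[2.5,-0.8,0.2],[0.2,0,0.8]],[0.5,[3.8,-0.8,0.3],[0,0,0]],[0.5,[3.8,-0.8,0.3],[0,0,0]],[0.5,[3.8,-0.8,0.3],[0,0,0]],[0.5,[3.8,-0.8,0.3],[0,0,0]],[0.5,[3.8,-0.8,0.3],[0,0,0]],[0.5,[3.8,-0.8,0.3],[0,0,0]],[0.5,[3.8,-0.8,0.3],[0,0,0]],[0.5,[3.8,-0.8,0.3],[0,0,0]],[0.5,[3.8,-0.8,0.3],[0,0,0]],[0.5,[1.5,0,0.2],[0,0,0]],[0.5,[0,0,0],[0,0,0]]])

```text
time: 19.35
ee_pos: [0.4432, 0.3501, 0.1298]
tcp_rot: [-179.4, 0.3, 92.0]
wrist_force: [-0.7, -0.9, 1.1]
opening: 0.0428
```

```bash
python3 go.py .4458 .3475 .0375 92.2; python3 -c "
from fit import *
t=camera('top');s=camera('scene')
for p in (t,s): print([r[0] for r in ribs(p,.055,yaw=.05)],'\n',[r[0] for r in ribs(p,.01,yaw=.039)])
save(s,'s6.png',(260,120,420,290),3.5)"
```

```text
now [0.4432 0.3501 0.1298] [-179.4    0.3   92. ] q [38.  7. -0. 83.  0. 36.] f [-0.7 -0.9  1.1] op 0.0428 t 19.35
shift cm now-axes [-0.22  0.35  9.23] target-axes [-0.27  0.25  9.23] turn [-0.6  0.3 -0.2] n>= 2
[[0.7953, 0.0436], [0.7091, -0.3758], [0.5931, -0.3401], [0.5519, -0.1143], [0.5433, -0.0399], [0.4301, 0.3347], [0.3175, -0.3152]] 
 [[0.7261, -0.3938], [0.605, -0.3565], [0.5621, -0.1208], [0.553, -0.0432], [0.4349, 0.3478], [0.3173, -0.3306]]
[[0.4744, 0.2897], [0.5435, -0.0405], [0.551, -0.1149]] 
 [[0.4461, 0.3457], [0.5188, -0.0017], [0.5267, -0.0799]]
```

View pics/s6.png

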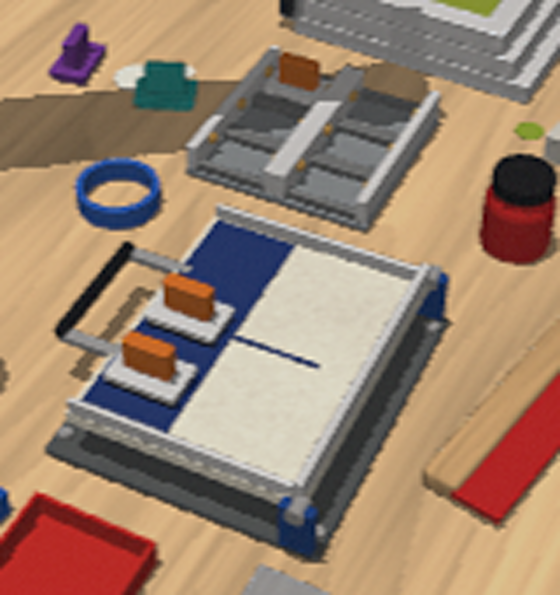

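Blocks 1 and 2 are on the band with ribs at crop (148,355) and (188,297). The third is still docked at (300,70).

>>> play_rows(rows=[[0.5,[-0.2,0.25,1.5],[-0.6,0.3,-0.2]],[0.5,[0,0,2],[0,0,0]],[0.5,[0,0,2],[0,0,0]],[0.5,[0,0,1],[0,0,0]],[0.5,[0,0,0],[0,0,0]]])

```text
time: 19.95
ee_pos: [0.4495, 0.3394, 0.0649]
tcp_rot: [179.8, 0.0, 91.6]
wrist_force: [-0.2, -0.9, 0.9]
opening: 0.0426
```

```bash
python3 go.py .4458 .3472 .0375 92.2
```

```text
now [0.4495 0.3394 0.0649] [179.8   0.   91.6] q [37.  7. -7. 75. -0. 35.] f [-0.2 -0.9  0.9] op 0.0426 t 19.95
shift cm now-axes [ 0.79 -0.36  2.74] target-axes [ 0.79 -0.34  2.74] turn [ 0.2  0.  -0.6] n>= 1
```

>>> play_rows(rows=[[0.5,[0.8,-0.35,0],[0.2,0,-0.6]],[0.5,[0,0,0],[0,0,0]],[0.5,[0,0,0.5],[0,0,0]]])

```text
time: 20.25
ee_pos: [0.4471, 0.3476, 0.0628]
tcp_rot: [179.9, -0.1, 92.2]
wrist_force: [-0.3, 0.4, 0.6]
opening: 0.0426
```

```bash
python3 go.py .4458 .3472 .0375 92.2
```

```text
now [0.4471 0.3476 0.0628] [ 1.799e+02 -1.000e-01  9.220e+01] q [38.  7. -7. 75.  0. 36.] f [-0.3  0.4  0.6] op 0.0426 t 20.25
shift cm now-axes [-0.04 -0.14  2.53] target-axes [-0.04 -0.13  2.53] turn [ 0.1 -0.1 -0. ] n>= 1
```

>>> play_rows(rows=[[0.5,[0,-0.1,0.7],[0,0,0]],[0.5,[0,0,0.8],[0,0,0]],[0.5,[0,0,0.5],[0,0,0]],[0.5,[0,0,0.2],[0,0,0]],[0.5,[0,0,0],[0,0,0]]])

```text
time: 20.75
ee_pos: [0.4458, 0.3479, 0.0385]
tcp_rot: [179.9, -0.1, 92.2]
wrist_force: [-0.9, 0.7, -0.3]
opening: 0.043
```

>>> play_rows(rows=[[1,[0,0,0],[0,0,0]],[1,[0,0,0],[0,0,0]],[1,[0,0,0],[0,0,0]],[1,[0,0,0],[0,0,0]],[1,[0,0,0],[0,0,0]]])

```text
time: 21.25
ee_pos: [0.4459, 0.3479, 0.0389]
tcp_rot: [179.9, -0.1, 92.2]
wrist_force: [0.0, 0.3, -1.3]
opening: 0.015
```

>>> play_rows(rows=[[1,[0,0,-0.5],[0,0,0]],[1,[0,0,-0.8],[0,0,0]],[1,[0,0,-1],[0,0,0]],[1,[0,0,-1.5],[0,0,0]],[1,[0,0,-2],[0,0,0]],[1,[0,0,-2],[0,0,0]],[1,[0,0,-2],[0,0,0]],[1,[0,0,-2],[0,0,0]],[1,[0,0,-1],[0,0,0]],[1,[0,0,0],[0,0,0]]])

```text
time: 22.25
ee_pos: [0.446, 0.348, 0.1807]
tcp_rot: [179.6, -0.3, 92.2]
wrist_force: [0.4, -0.2, -0.6]
opening: 0.0149
```

```bash
python3 go.py .541 .035 .15 93; python3 -c "
from h import *
save(camera('scene'),'s7.png',(260,60,440,240),3.3)"
```

```text
now [0.446  0.348  0.1807] [179.6  -0.3  92.2] q [38.  6.  4. 88.  0. 36.] f [ 0.4 -0.2 -0.6] op 0.0149 t 22.25
shift cm now-axes [-31.66   8.27   2.94] target-axes [-31.75   7.85   3.07] turn [ 0.4 -0.3 -0.8] n>= 7
```

View pics/s7.png

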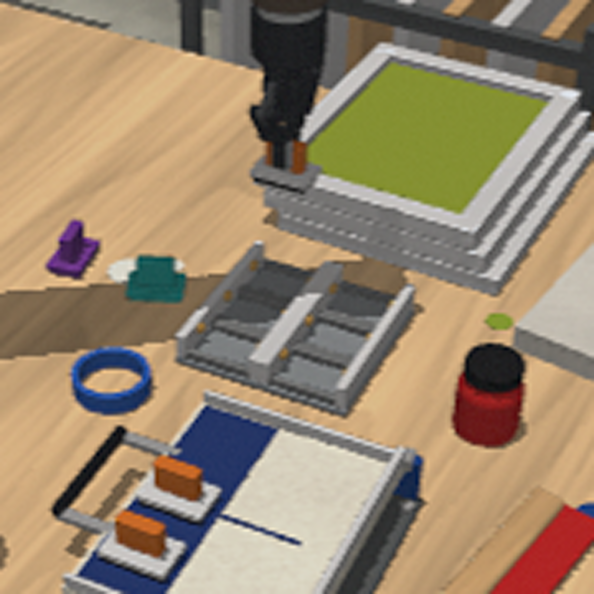

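The third block is held, the rack is empty, and the other two are on the band.

>>> play_rows(rows=[[1,[-2,0.5,0.2],[0.4,-0.3,-0.8]],[1,[-3.4,0.85,0.2],[0,0,0]],[1,[-3.4,0.85,0.2],[0,0,0]],[1,[-3.4,0.85,0.2],[0,0,0]],[1,[-3.4,0.85,0.2],[0,0,0]],[1,[-3.4,0.85,0.2],[0,0,0]],[1,[-3.4,0.85,0.2],[0,0,0]],[1,[-3.4,0.85,0.2],[0,0,0]],[1,[-3.2,0.8,0.2],[0,0,0]],[1,[-1.6,0.4,0.2],[0,0,0]],[1,[0,0,0],[0,0,0]],[1,[0,0,0],[0,0,0]]])

```text
time: 23.5
ee_pos: [0.5365, 0.0344, 0.1455]
tcp_rot: [-179.0, 0.1, 93.2]
wrist_force: [0.6, 0.6, -1.8]
opening: 0.0146
```

```bash
python3 go.py .539 .035 .084 93
```

```text
now [0.5365 0.0344 0.1455] [-1.79e+02  1.00e-01  9.32e+01] q [ 4.  3. -2. 85. -0.  1.] f [ 0.6  0.6 -1.8] op 0.0146 t 23.5
shift cm now-axes [0.06 0.36 6.15] target-axes [0.05 0.25 6.15] turn [-1.   0.1  0.2] n>= 2
```

>>> play_rows(rows=[[1,[0,0.2,1],[-1,0,0.2]],[1,[0,0,1.5],[0,0,0]],[1,[0,0,1.5],[0,0,0]],[1,[0,0,1],[0,0,0]],[1,[0,0,0.2],[0,0,0]],[1,[0,0,0],[0,0,0]]])

```text
time: 24.1
ee_pos: [0.5362, 0.0387, 0.0886]
tcp_rot: [-179.8, 0.1, 93.3]
wrist_force: [1.0, -0.0, -2.1]
opening: 0.0148
```

```bash
python3 go.py .540 .035 .084 93
```

```text
now [0.5362 0.0387 0.0886] [-1.798e+02  1.000e-01  9.330e+01] q [ 4.  3. -9. 78. -0.  1.] f [ 1.  -0.  -2.1] op 0.0148 t 24.1
shift cm now-axes [-0.39  0.36  0.46] target-axes [-0.39  0.36  0.46] turn [-0.2  0.1  0.3] n>= 1
```

>>> play_rows(rows=[[1,[-0.4,0.3,0],[0,0,0.3]],[1,[0,0,0.2],[0,0,0]],[1,[0,0,0.2],[0,0,0]],[1,[0,0,0.1],[0,0,0]]])

```text
time: 24.5
ee_pos: [0.5407, 0.0348, 0.085]
tcp_rot: [-180.0, 0.1, 92.9]
wrist_force: [-0.4, -0.2, -2.1]
opening: 0.0151
```

>>> play_rows(rows=[[1,[0,0,0.15],[0,0,0]],[1,[0,0,0.1],[0,0,0]]])

```text
time: 24.7
ee_pos: [0.541, 0.0348, 0.0834]
tcp_rot: [180.0, 0.1, 92.9]
wrist_force: [-3.4, -0.1, 9.1]
opening: 0.0149
```

>>> play_rows(rows=[[0.5,[0,0,0],[0,0,0]],[0.5,[0,0,0],[0,0,0]],[0.5,[0,0,0],[0,0,0]],[0.5,[0,0,-1.5],[0,0,0]],[0.5,[0,0,-3],[0,0,0]],[0.5,[0,0,-3],[0,0,0]],[0.5,[0,-2,-2],[0,0,0]],[0.5,[-2,-2.5,0],[0,0,0]],[0.5,[-3,-2.5,0],[0,0,0]],[0.5,[-3,-2.5,0],[0,0,0]]])

```text
time: 25.7
ee_pos: [0.4496, -0.0493, 0.1887]
tcp_rot: [179.7, 0.1, 93.2]
wrist_force: [-0.2, -0.3, 0.4]
opening: 0.0427
```

>>> play_rows(rows=[[0.5,[0,0,0],[0,0,8.3]],[0.5,[0,0,0],[0,0,8.3]],[0.5,[0,0,0],[0,0,8.3]],[0.5,[0,0,0],[0,0,8.3]],[0.5,[0,0,0],[0,0,8.3]],[0.5,[0,0,0],[0,0,8.3]],[0.5,[0,0,0],[0,0,8.3]],[0.5,[0,0,0],[0,0,8.3]],[0.5,[0,0,0],[0,0,8.3]],[0.5,[0,0,0],[0,0,8.3]],[0.5,[0,0,0],[0,0,4]],[0.5,[0,0,0],[0,0,0]]])

```text
time: 26.9
ee_pos: [0.4474, -0.0532, 0.2057]
tcp_rot: [179.7, -1.2, 3.1]
wrist_force: [-1.0, -0.1, 0.1]
opening: 0.0427
```

```bash
python3 go.py .45 -.045 .12 3; python3 -c "
from fit import *
t=camera('top');s=camera('scene')
for p in (t,s): print([r[0] for r in ribs(p,.055,yaw=.05)])
save(s,'s8.png',(260,120,420,290),3.5);save(t,'t8.png',(260,110,400,230),5)"
```

```text
now [ 0.4474 -0.0532  0.2057] [179.7  -1.2   3.1] q [ -7. -10.  -9.  90.  -0.  80.] f [-1.  -0.1  0.1] op 0.0427 t 26.9
shift cm now-axes [ 0.12 -0.85  8.57] target-axes [ 0.3  -0.8   8.57] turn [ 0.3 -1.2  0.1] n>= 2
[[0.7988, 0.0236], [0.7095, -0.3769], [0.5884, -0.3772], [0.5412, 0.0346], [0.3084, -0.2852], [0.3023, -0.3221]]
[[0.5408, 0.0336], [0.5439, -0.0409], [0.5511, -0.1147]]
```

View pics/s8.png

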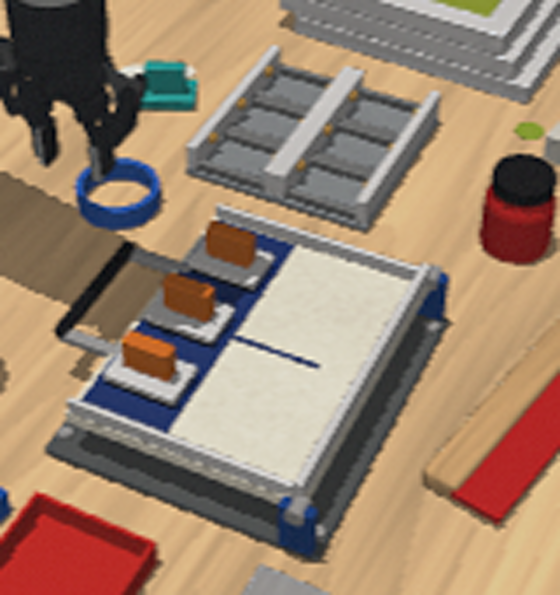

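View pics/t8.png

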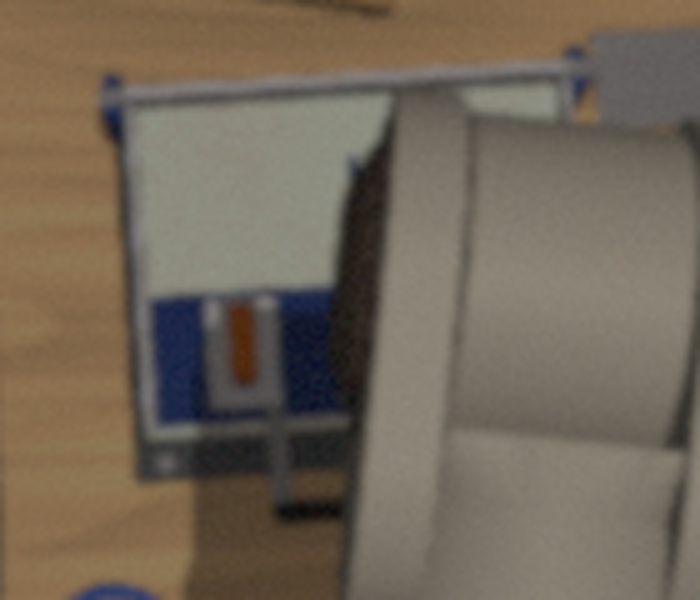

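All three stand on the band. I'll check the handle position in the scene view: ends near crop (128,248) and (62,332).

```bash
python3 -c "
from h import *
s=camera('scene');c=np.array([[130,250],[62,331]])/3.5+[260,120]
w=[ray(s,*x,.058).round(4) for x in c];print(w,(w[0]+w[1])/2)"
```

```text
[array([0.4543, 0.0071, 0.058 ]), array([ 0.4587, -0.107 ,  0.058 ])] [ 0.4565  -0.04995  0.058  ]
```

>>> play_rows(rows=[[0.5,[0.2,-0.7,1],[0.3,-1.2,0]],[0.5,[0,0,3],[0,0,0]],[0.5,[0,0,3],[0,0,0]],[0.5,[0,0,1],[0,0,0]],[0.5,[0,0,0],[0,0,0]]])

```text
time: 27.55
ee_pos: [0.4496, -0.0443, 0.1215]
tcp_rot: [-179.9, 0.2, 3.6]
wrist_force: [0.3, 1.0, -0.0]
opening: 0.0431
```

```bash
python3 go.py .45 -.045 .047 3
```

```text
now [ 0.4496 -0.0443  0.1215] [-179.9    0.2    3.6] q [ -6.  -9. -17.  82.   0.  81.] f [ 0.3  1.  -0. ] op 0.0431 t 27.55
shift cm now-axes [0.07 0.08 7.45] target-axes [0.04 0.07 7.45] turn [-0.1  0.2  0.6] n>= 2
```

Handle x is between 0.450 and 0.456, so I'll use 0.4515, well inside the 43 mm opening.

>>> play_rows(rows=[[0.5,[0.2,0.1,1.5],[0,0,0.5]],[0.5,[0,0,2],[0,0,0]],[0.5,[0,0,1.5],[0,0,0]],[0.5,[0,0,1],[0,0,0]],[0.5,[0,0,0.5],[0,0,0]],[0.5,[0,0,0.3],[0,0,0]],[0.5,[0,0,0],[0,0,0]]])

```text
time: 28.25
ee_pos: [0.4546, -0.0452, 0.0532]
tcp_rot: [-180.0, -0.1, 3.1]
wrist_force: [-0.1, -0.0, 0.4]
opening: 0.0427
```

```bash
python3 go.py .4515 -.045 .047 3;python3 -c "
from h import *
s=camera('scene');save(s,'s9.png',(220,120,360,260),5)"
```

```text
now [ 0.4546 -0.0452  0.0532] [-1.8e+02 -1.0e-01  3.1e+00] q [ -6.  -7. -23.  74.   0.  81.] f [-0.1 -0.   0.4] op 0.0427 t 28.25
shift cm now-axes [-0.31 -0.03  0.62] target-axes [-0.31 -0.03  0.62] turn [-0.  -0.1  0.1] n>= 1
```

View pics/s9.png

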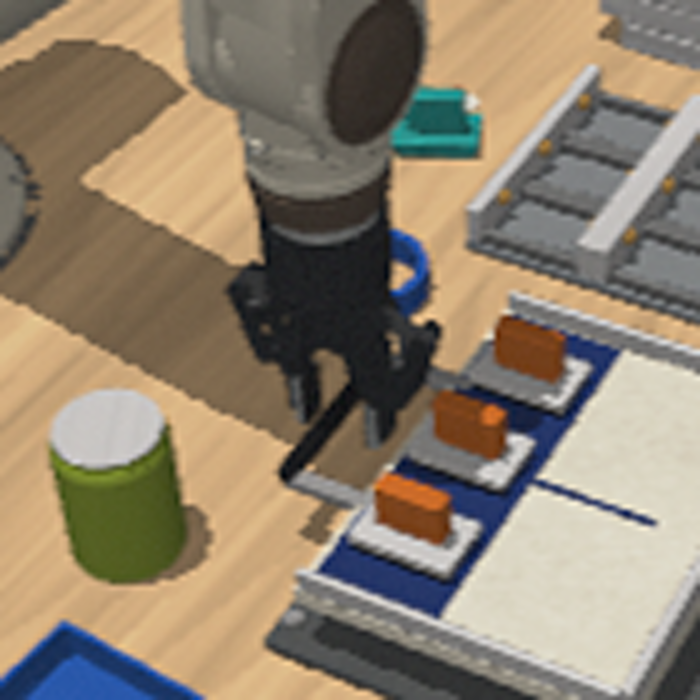

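The jaws straddle the bar at crop (340,430). Lower the last bit and close.

>>> play_rows(rows=[[0.5,[-0.2,0,0.3],[0,0,0]],[0.5,[0,0,0.3],[0,0,0]],[0.5,[0,0,0],[0,0,0]],[0.7,[0,0,0],[0,0,0]],[0.8,[0,0,0],[0,0,0]],[1,[0,0,0],[0,0,0]],[1,[0,0,0],[0,0,0]],[1,[0,0,0],[0,0,0]],[1,[0,0,0],[0,0,0]]], newtons=60)

```text
time: 29.2
ee_pos: [0.4497, -0.0456, 0.048]
tcp_rot: [-180.0, 0.2, 3.1]
wrist_force: [-1.0, 0.1, -1.1]
opening: 0.0121
```

Gripped (12 mm reading on the 14 mm bar). Raise along the arc, slowly, turning with the board.

>>> play_rows(rows=[[1,[0,0,-0.4],[0,-0.9,0]],[1,[0,0,-0.5],[0,-1.1,0]],[1,[0,0,-0.5],[0,-1.1,0]],[1,[0,0,-0.5],[0,-1.1,0]],[1,[0,0,-0.5],[0,-1.1,0]],[1,[0,0,-0.5],[0,-1.1,0]]])

```text
time: 29.8
ee_pos: [0.4504, -0.0455, 0.0768]
tcp_rot: [-180.0, 7.4, 3.1]
wrist_force: [-1.1, -0.5, -8.7]
opening: 0.0118
```

```bash
python3 go.py .45 -.045 .047 3
```

```text
now [ 0.4504 -0.0455  0.0768] [-180.     7.4    3.1] q [ -5.  -1. -15.  84.  -1.  82.] f [-1.1 -0.5 -8.7] op 0.0118 t 29.8
shift cm now-axes [ 0.34 -0.05  2.96] target-axes [-0.04 -0.05  2.98] turn [-0.   7.4  0.1] n>= 1
```

>>> play_rows(rows=[[1,[0,0,-0.5],[0,-0.9,0]],[1,[0,0,-0.5],[0,-1,0]],[1,[0,0,-0.5],[0,-1,0]],[1,[0,0,-0.5],[0,-1,0]],[1,[0,0,-0.5],[0,-1,0]],[1,[0,0,-0.5],[0,-1,0]],[1,[0,0,-0.5],[0,-1,0]],[1,[0,0,-0.5],[0,-1,0]],[1,[0,0,-0.5],[0,-1,0]],[1,[0,0,-0.5],[0,-1,0]]])

```text
time: 30.8
ee_pos: [0.4604, -0.0449, 0.1292]
tcp_rot: [-180.0, 18.4, 3.1]
wrist_force: [-4.3, -0.9, -8.4]
opening: 0.0121
```

```bash
python3 go.py .45 -.045 .047 3;python3 -c "
from h import *
s=camera('scene');save(s,'s10.png',(220,100,400,280),4)"
```

```text
now [ 0.4604 -0.0449  0.1292] [-180.    18.4    3.1] q [-4. 10.  1. 99. -2. 83.] f [-4.3 -0.9 -8.4] op 0.0121 t 30.8
shift cm now-axes [ 1.61 -0.04  8.13] target-axes [-1.04 -0.05  8.22] turn [-0.  18.4  0.1] n>= 2
```

View pics/s10.png

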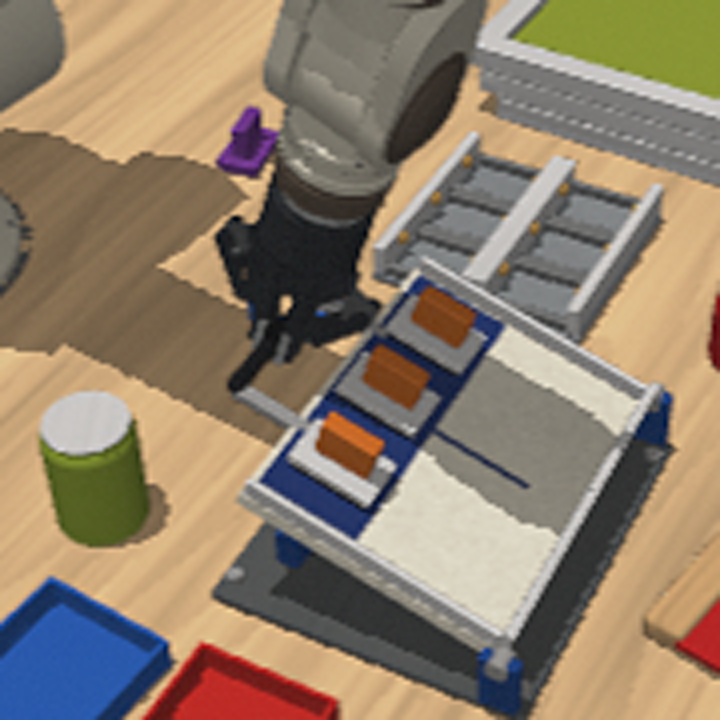

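The board is about two-thirds up, with all three blocks still on the band. Continuing to the stop.

>>> play_rows(rows=[[1,[0,0,-0.5],[0,-1,0]],[1,[0,0,-0.5],[0,-1.1,0]],[1,[0,0,-0.5],[0,-1.1,0]],[1,[0,0,-0.5],[0,-1.1,0]],[1,[0,0,-0.5],[0,-1.1,0]],[1,[0,0,-0.5],[0,-1.1,0]],[1,[0,0,-0.4],[0,-1,0]],[1,[0,0,-0.4],[0,-1,0]]])

```text
time: 31.65
ee_pos: [0.4754, -0.0441, 0.1682]
tcp_rot: [-180.0, 27.6, 3.1]
wrist_force: [-6.4, -0.3, -5.6]
opening: 0.0118
```

```bash
python3 go.py .45 -.045 .047 3
```

```text
now [ 0.4754 -0.0441  0.1682] [-180.    27.6    3.1] q [ -4.  21.  15. 112.  -3.  84.] f [-6.4 -0.3 -5.6] op 0.0118 t 31.65
shift cm now-axes [ 3.36 -0.03 11.92] target-axes [-2.55 -0.04 12.12] turn [-0.  27.6  0.1] n>= 3
```

>>> play_rows(rows=[[1,[0,0,-0.3],[0,-0.8,0]],[1,[0,0,-0.3],[0,-0.5,0]]])

```text
time: 31.85
ee_pos: [0.4786, -0.0439, 0.1745]
tcp_rot: [-179.9, 29.1, 3.1]
wrist_force: [-5.4, -0.8, -5.9]
opening: 0.012
```

>>> play_rows(rows=[[1,[0,0,-0.3],[0,0,0]],[1,[0,0,-0.3],[0,0,0]]])

```text
time: 32.05
ee_pos: [0.4806, -0.0438, 0.1783]
tcp_rot: [-179.9, 29.5, 3.1]
wrist_force: [-17.7, -2.0, -27.4]
opening: 0.0119
```

The force jump to about 33 N means it's at the stop. Holding there and looking.

>>> play_rows(rows=[[1,[0,0,-0.1],[0,0,0]],[1,[0,0,-0.1],[0,0,0]],[1,[0,0,-0.1],[0,0,0]],[1,[0,0,0],[0,0,0]],[1,[0,0,0],[0,0,0]],[1,[0,0,0],[0,0,0]],[1,[0,0,0],[0,0,0]],[1,[0,0,0],[0,0,0]],[1,[0,0,0],[0,0,0]],[1,[0,0,0],[0,0,0]]])

```text
time: 33.05
ee_pos: [0.4798, -0.0438, 0.1769]
tcp_rot: [-179.8, 30.6, 3.1]
wrist_force: [-8.7, 0.0, -9.0]
opening: 0.0122
```

```bash
python3 -c "
from h import *
s=camera('scene');save(s,'s11.png',(220,100,400,280),4)"
```

```text
(no output)
```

View pics/s11.png

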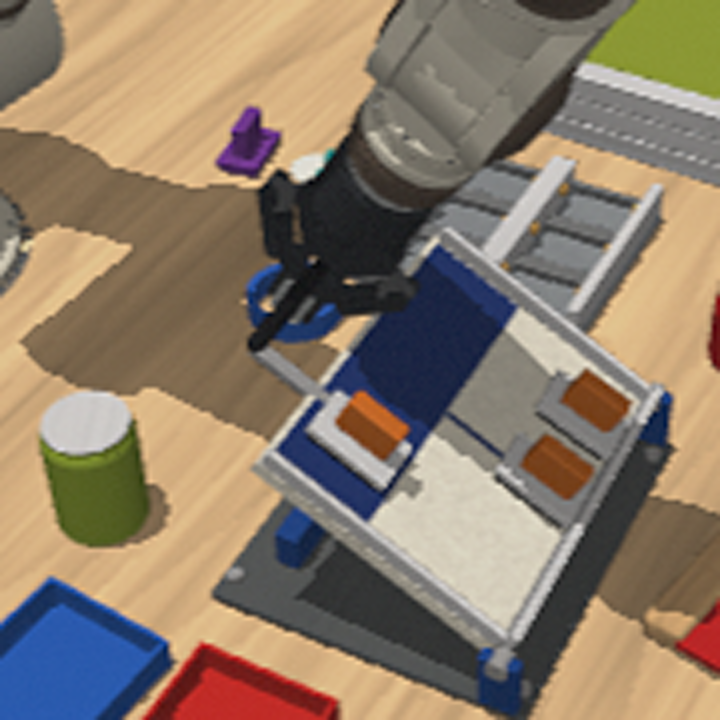

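The two far blocks slid to the fence, ribs at crop (595,400) and (557,467). The near one stayed on the band at (372,425). Now lowering slowly.

>>> play_rows(rows=[[1,[0,0,0.4],[0,1.1,0]],[1,[0,0,0.5],[0,1.1,0]],[1,[0,0,0.5],[0,1.1,0]],[1,[0,0,0.5],[0,1.1,0]],[1,[0,0,0.5],[0,1.1,0]],[1,[0,0,0.5],[0,1.1,0]],[1,[0,0,0.5],[0,1.1,0]],[1,[0,0,0.5],[0,1.1,0]],[1,[0,0,0.5],[0,1.1,0]],[1,[0,0,0.5],[0,1.1,0]],[1,[0,0,0.5],[0,1.1,0]],[1,[0,0,0.5],[0,1.1,0]]])

```text
time: 34.3
ee_pos: [0.4611, -0.0449, 0.1308]
tcp_rot: [-180.0, 15.4, 3.0]
wrist_force: [-1.1, 0.0, 1.9]
opening: 0.0117
```

```bash
python3 go.py .45 -.045 .047 3
```

```text
now [ 0.4611 -0.0449  0.1308] [-180.    15.4    3. ] q [-4.  8. -1. 97. -2. 83.] f [-1.1  0.   1.9] op 0.0117 t 34.3
shift cm now-axes [ 1.16 -0.05  8.37] target-axes [-1.11 -0.05  8.38] turn [-0.  15.4  0. ] n>= 2
```

>>> play_rows(rows=[[1,[0,0,0.5],[0,0.8,0]],[1,[0,0,0.5],[0,0.9,0]],[1,[0,0,0.5],[0,0.9,0]],[1,[0,0,0.5],[0,0.9,0]],[1,[0,0,0.5],[0,0.9,0]],[1,[0,0,0.5],[0,0.9,0]],[1,[0,0,0.5],[0,0.9,0]],[1,[0,0,0.5],[0,0.9,0]],[1,[0,0,0.5],[0,0.9,0]],[1,[0,0,0.5],[0,0.9,0]],[1,[0,0,0.5],[0,0.9,0]],[1,[0,0,0.5],[0,0.9,0]]])

```text
time: 35.5
ee_pos: [0.45, -0.0456, 0.0682]
tcp_rot: [-180.0, 3.6, 3.0]
wrist_force: [-1.1, -1.0, 4.5]
opening: 0.0119
```

```bash
python3 go.py .45 -.045 .047 3
```

```text
now [ 0.45   -0.0456  0.0682] [-180.     3.6    3. ] q [ -5.  -5. -19.  79.  -1.  82.] f [-1.1 -1.   4.5] op 0.0119 t 35.5
shift cm now-axes [ 0.13 -0.06  2.11] target-axes [-0.   -0.06  2.12] turn [-0.   3.6  0. ] n>= 1
```

>>> play_rows(rows=[[1,[0,0,0.5],[0,0.9,0]],[1,[0,0,0.5],[0,0.9,0]],[1,[0,0,0.5],[0,0.9,0]],[1,[0,0,0.4],[0,0.9,0]]])

```text
time: 35.9
ee_pos: [0.4498, -0.0456, 0.0478]
tcp_rot: [-180.0, -0.4, 3.0]
wrist_force: [-4.7, 0.5, 14.2]
opening: 0.0119
```

>>> play_rows(rows=[[1,[0,0,0.3],[0,0,0]],[1,[0,0,0.3],[0,0,0]]])

```text
time: 36.1
ee_pos: [0.4499, -0.0456, 0.0446]
tcp_rot: [180.0, -0.6, 3.0]
wrist_force: [-15.7, 0.2, 32.3]
opening: 0.0118
```

Firmly down. Release, rise, and turn the wrist back to 93°.

>>> play_rows(rows=[[1,[0,0,0],[0,0,0]],[0.5,[0,0,0],[0,0,0]],[0.5,[0,0,0],[0,0,0]],[0.5,[0,0,0],[0,0,0]],[0.5,[0,0,-1.5],[0,0,0]],[0.5,[0,0,-3],[0,0,0]],[0.5,[0,0,-4],[0,0,0]],[0.5,[0,0,-4],[0,0,0]],[0.5,[0,0,-2],[0,0,0]]])

```text
time: 37.0
ee_pos: [0.4457, -0.0453, 0.1944]
tcp_rot: [-179.9, -0.5, 3.0]
wrist_force: [-0.4, 0.2, 0.2]
opening: 0.0429
```

>>> play_rows(rows=[[0.5,[0,0,0],[0,0,-8.3]],[0.5,[0,0,0],[0,0,-8.3]],[0.5,[0,0,0],[0,0,-8.3]],[0.5,[0,0,0],[0,0,-8.3]],[0.5,[0,0,0],[0,0,-8.3]],[0.5,[0,0,0],[0,0,-8.3]],[0.5,[0,0,0],[0,0,-8.3]],[0.5,[0,0,0],[0,0,-8.3]],[0.5,[0,0,0],[0,0,-8.3]],[0.5,[0,0,0],[0,0,-8.3]],[0.5,[0,0,0],[0,0,-4]],[0.5,[0,0,0],[0,0,0]]])

```text
time: 38.2
ee_pos: [0.4479, -0.0452, 0.21]
tcp_rot: [178.6, 0.0, 93.2]
wrist_force: [0.4, -0.5, 0.3]
opening: 0.0429
```

```bash
python3 go.py .551 -.1147 .14 93; python3 -c "
from fit import *
t=camera('top');s=camera('scene')
for p in (t,s): print([r[0] for r in ribs(p,.055,yaw=.05)])
save(s,'s12.png',(220,100,420,280),3.5);save(t,'t12.png',(260,100,480,240),3.6)"
```

```text
now [ 0.4479 -0.0452  0.21  ] [178.6   0.   93.2] q [ -6. -11.  -8.  91.   0.  -9.] f [ 0.4 -0.5  0.3] op 0.0429 t 38.2
shift cm now-axes [-7.5   9.73  7.25] target-axes [-7.48  9.93  7.  ] turn [1.4 0.  0.2] n>= 3
[[0.795, 0.0127], [0.7093, -0.378], [0.6793, -0.0328], [0.6665, 0.0398], [0.6135, -0.3312], [0.5729, -0.404], [0.3194, -0.3123]]
[[0.6633, 0.0388], [0.6685, -0.0344], [0.5511, -0.1149]]
```

View pics/s12.png

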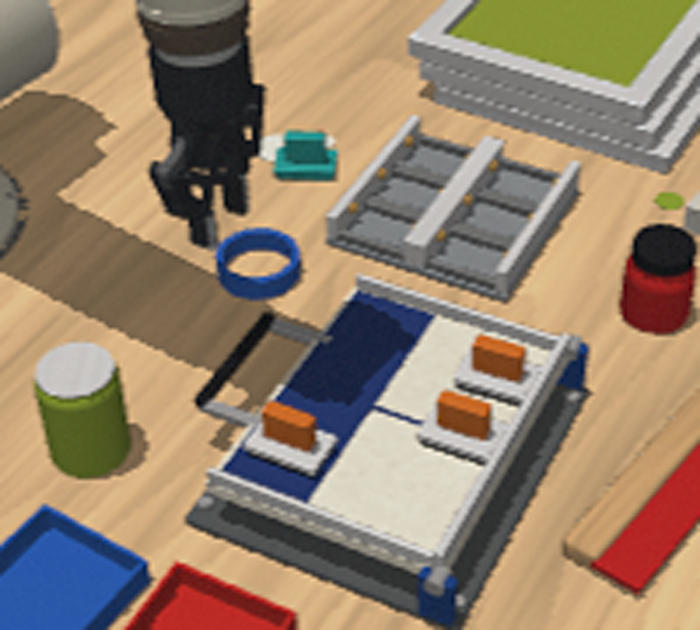

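View pics/t12.png

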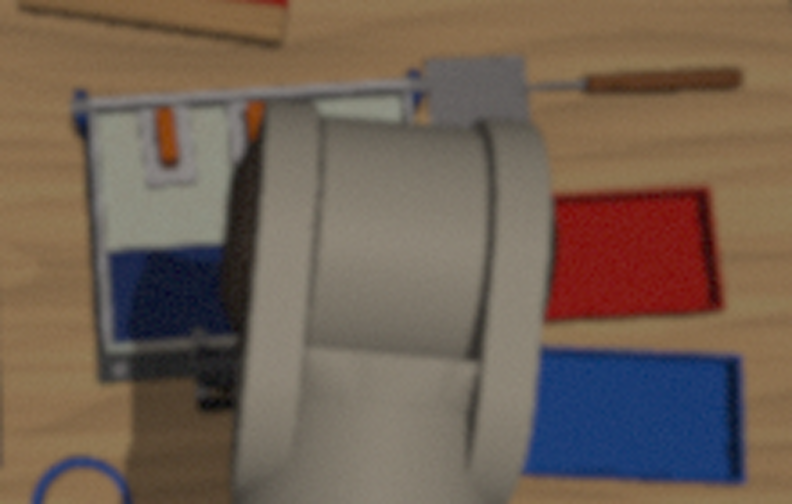

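The board is flat again, one block is on the band at scene-crop (288,425), and two are at the fence at (498,358) and (463,415). Picking the sound block first.

>>> play_rows(rows=[[0.5,[-2.5,3.2,1],[1.4,0,0.2]],[0.5,[-2.5,3.2,1.5],[0,0,0]],[0.5,[-2.3,3.2,2],[0,0,0]],[0.5,[0,0,2],[0,0,0]],[0.5,[0,0,0],[0,0,0]],[0.5,[0,0,0],[0,0,0]]])

```text
time: 38.9
ee_pos: [0.5516, -0.116, 0.1462]
tcp_rot: [179.8, 0.0, 92.1]
wrist_force: [-0.0, 0.0, 0.8]
opening: 0.0427
```

```bash
python3 go.py .551 -.1147 .083 93
```

```text
now [ 0.5516 -0.116   0.1462] [179.8   0.   92.1] q [-12.   6.   0.  84.   0. -14.] f [-0.   0.   0.8] op 0.0427 t 38.9
shift cm now-axes [ 0.14 -0.07  6.32] target-axes [ 0.14 -0.05  6.32] turn [ 0.2  0.  -0.9] n>= 2
```

>>> play_rows(rows=[[0.5,[0.1,0,1],[0.2,0,-0.9]],[0.5,[0,0,1.3],[0,0,0]],[0.5,[0,0,1.3],[0,0,0]],[0.5,[0,0,0.3],[0,0,0]],[0.5,[0,0,0],[0,0,0]]])

```text
time: 39.4
ee_pos: [0.5514, -0.1138, 0.1078]
tcp_rot: [179.8, 0.1, 93.1]
wrist_force: [-0.2, -0.1, -0.2]
opening: 0.0428
```

```bash
python3 go.py .551 -.1147 .083 93
```

```text
now [ 0.5514 -0.1138  0.1078] [1.798e+02 1.000e-01 9.310e+01] q [-12.   6.  -4.  80.  -0. -15.] f [-0.2 -0.1 -0.2] op 0.0428 t 39.4
shift cm now-axes [-0.09 -0.05  2.48] target-axes [-0.09 -0.04  2.48] turn [0.2 0.1 0.1] n>= 1
```

>>> play_rows(rows=[[0.5,[-0.1,0,0.8],[0,0,0]],[0.5,[0,0,0.9],[0,0,0]],[0.5,[0,0,0.5],[0,0,0]],[0.5,[0,0,0.2],[0,0,0]],[0.5,[0,0,0],[0,0,0]]])

```text
time: 39.9
ee_pos: [0.5516, -0.1149, 0.0822]
tcp_rot: [179.8, 0.1, 93.1]
wrist_force: [0.2, 0.3, 0.5]
opening: 0.0425
```

>>> play_rows(rows=[[1,[0,0,0],[0,0,0]],[1,[0,0,0],[0,0,0]],[1,[0,0,0],[0,0,0]],[1,[0,0,0],[0,0,0]],[1,[0,0,0],[0,0,0]]], newtons=70)

```text
time: 40.4
ee_pos: [0.5519, -0.1149, 0.0827]
tcp_rot: [179.7, 0.1, 93.1]
wrist_force: [-0.8, 0.7, -1.2]
opening: 0.0151
```

>>> play_rows(rows=[[1,[0,0,-1],[0,0,0]],[1,[0,0,-2],[0,0,0]],[1,[0,0,-2],[0,0,0]],[1,[0,0,-2],[0,0,0]],[1,[0,0,-1],[0,0,0]],[1,[0,0,0],[0,0,0]]])

```text
time: 41.0
ee_pos: [0.5509, -0.1147, 0.1675]
tcp_rot: [179.8, 0.1, 93.1]
wrist_force: [-0.4, -0.1, -2.3]
opening: 0.0153
```

```bash
python3 go.py .437 -.342 .12 88; python3 -c "
from h import *
s=camera('scene');save(s,'s13.png',(160,100,420,320),3)
t=camera('top');print(ray(t,376,238,.1))"
```

```text
now [ 0.5509 -0.1147  0.1675] [1.798e+02 1.000e-01 9.310e+01] q [-12.   6.   2.  87.  -0. -15.] f [-0.4 -0.1 -2.3] op 0.0153 t 41.0
shift cm now-axes [-22.08 -12.61   4.74] target-axes [-23.11 -10.59   4.75] turn [0.2 0.1 5.1] n>= 6
[ 0.36674036 -0.15251172  0.1       ]
```

View pics/s13.png

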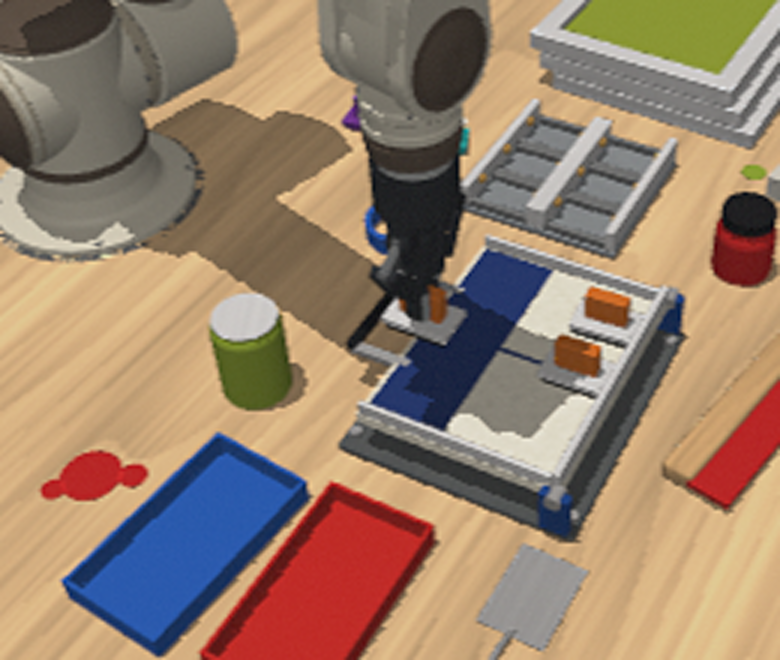

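The sound block is held at crop (430,310). Carrying it to the blue tray.

>>> play_rows(rows=[[1,[-2,-1,0],[0.2,0,5]],[1,[-3.1,-1.4,0],[0,0,0]],[1,[-3.1,-1.4,0],[0,0,0]],[1,[-3.1,-1.4,0],[0,0,0]],[1,[-3.1,-1.4,0],[0,0,0]],[1,[-3.1,-1.4,0],[0,0,0]],[1,[-3,-1.4,0],[0,0,0]],[1,[-1.5,-0.5,0.5],[0,0,0]],[1,[0,0,1],[0,0,0]],[1,[0,0,0],[0,0,0]]])

```text
time: 42.1
ee_pos: [0.4371, -0.3367, 0.1368]
tcp_rot: [-179.0, -0.4, 88.0]
wrist_force: [-0.2, 0.0, -1.9]
opening: 0.0148
```

```bash
python3 go.py .437 -.342 .034 88
```

```text
now [ 0.4371 -0.3367  0.1368] [-179.    -0.4   88. ] q [-37.   5.  -1.  85.  -0. -35.] f [-0.2  0.  -1.9] op 0.0148 t 42.1
shift cm now-axes [-0.6   0.18 10.27] target-axes [-5.300e-01  1.000e-02  1.028e+01] turn [-1.  -0.4 -0. ] n>= 3
```

>>> play_rows(rows=[[1,[-0.4,0,1.5],[-1,-0.4,0]],[1,[0,0,2.2],[0,0,0]],[1,[0,0,2.2],[0,0,0]],[1,[0,0,1.8],[0,0,0]],[1,[0,0,0.8],[0,0,0]],[1,[0,0,0.2],[0,0,0]],[1,[0,0,0],[0,0,0]]])

```text
time: 42.8
ee_pos: [0.4387, -0.334, 0.0448]
tcp_rot: [-179.9, -0.2, 88.4]
wrist_force: [0.2, 0.0, -1.2]
opening: 0.0153
```

```bash
python3 go.py .437 -.342 .032 88
```

```text
now [ 0.4387 -0.334   0.0448] [-179.9   -0.2   88.4] q [-37.   6. -11.  73.   0. -36.] f [ 0.2  0.  -1.2] op 0.0153 t 42.8
shift cm now-axes [-0.81 -0.14  1.28] target-axes [-0.8  -0.14  1.28] turn [-0.1 -0.2  0.4] n>= 1
```

>>> play_rows(rows=[[1,[-0.4,-0.1,0.5],[0,0,0]],[1,[0,0,0.4],[0,0,0]],[1,[0,0,0.2],[0,0,0]],[1,[0,0,0.1],[0,0,0]],[1,[0,0,0.1],[0,0,0]]])

```text
time: 43.3
ee_pos: [0.4389, -0.3391, 0.0335]
tcp_rot: [179.9, -0.1, 88.4]
wrist_force: [-0.5, -0.5, -1.1]
opening: 0.0151
```

>>> play_rows(rows=[[1,[0,0,0.15],[0,0,0]],[1,[0,0,0.1],[0,0,0]],[1,[0,0,0.05],[0,0,0]]])

```text
time: 43.6
ee_pos: [0.4391, -0.3392, 0.0323]
tcp_rot: [179.8, -0.0, 88.4]
wrist_force: [-0.5, 1.0, 0.5]
opening: 0.0147
```

>>> play_rows(rows=[[1,[0,0,0.1],[0,0,0]],[1,[0,0,0.1],[0,0,0]]])

```text
time: 43.8
ee_pos: [0.4391, -0.3392, 0.0322]
tcp_rot: [179.8, 0.0, 88.4]
wrist_force: [-3.9, 4.2, 9.0]
opening: 0.015
```

Contact with the tray floor. Release and head for the fence blocks.

>>> play_rows(rows=[[0.5,[0,0,0],[0,0,0]],[0.5,[0,0,0],[0,0,0]],[0.5,[0,0,0],[0,0,0]],[0.5,[0,0,-1.5],[0,0,0]],[0.5,[0,0,-3],[0,0,0]],[0.5,[0,0,-4],[0,0,0]],[0.5,[0,0,-4],[0,0,0]],[0.5,[0,0,-1.5],[0,0,0]]])

```text
time: 44.6
ee_pos: [0.4373, -0.3382, 0.1781]
tcp_rot: [179.9, -0.1, 88.4]
wrist_force: [-0.5, 0.1, 0.2]
opening: 0.0428
```

```bash
python3 go.py .668 -.0345 .15 93; python3 -c "
from fit import *
t=camera('top');s=camera('scene')
for p in (t,s): print([r[0] for r in ribs(p,.055,yaw=.05)],'\n',[r[0] for r in ribs(p,.004,yaw=-.04)])
save(s,'s14.png',(160,100,420,320),3);save(t,'t14.png',(260,100,480,240),3.6)"
```

```text
now [ 0.4373 -0.3382  0.1781] [ 1.799e+02 -1.000e-01  8.840e+01] q [-38.   5.   2.  88.   0. -36.] f [-0.5  0.1  0.2] op 0.0428 t 44.6
shift cm now-axes [31.01 22.19  2.89] target-axes [29.12 24.63  2.81] turn [ 0.1 -0.1 -4.6] n>= 8
[[0.7954, 0.0331], [0.7094, -0.3757], [0.6665, 0.0398], [0.6124, -0.0894], [0.5964, -0.3373], [0.4325, -0.3231], [0.2855, -0.2955]] 
 [[0.7286, -0.396], [0.6836, 0.0399], [0.6268, -0.0956], [0.61, -0.3557], [0.438, -0.3409], [0.2837, -0.3119]]
[[0.6635, 0.0388], [0.6114, -0.0899], [0.4698, -0.3645]] 
 [[0.6425, 0.0875], [0.5874, -0.0488], [0.4374, -0.3396]]
```

View pics/s14.png

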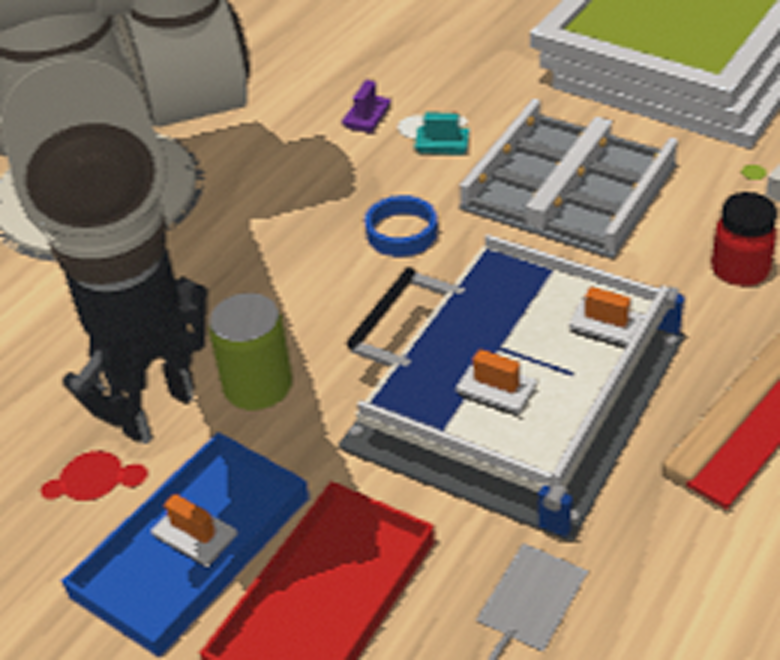

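View pics/t14.png

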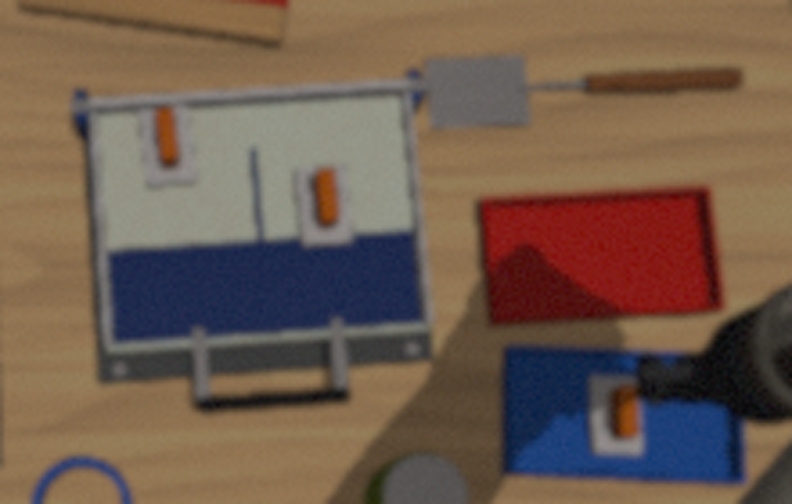

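The sound block stands in the blue tray at scene-crop (195,528). As warned, one of the two slid blocks has been knocked from the fence back to scene-crop (497,375), world (0.612, -0.090). It had slid to the fence, so it still belongs in red, and I'll take it first.

```bash
python3 go.py .612 -.0895 .15 93; python3 -c "
from fit import *
s=camera('scene');m=maskorange(s);t=camera('top')
save(s,'s15.png',(300,205,350,245),14)
# plate corner check for yaw in top: try yaws and print silhouette of plate bottom edges vs brightness
g=cv2.cvtColor(t['img'],cv2.COLOR_RGB2HSV)
mt=maskorange(t);n,l,st,ce=cv2.connectedComponentsWithStats(mt)
for i in range(1,n):
    if st[i,4]>25:
        ys,xs=np.nonzero(l==i);w=np.array([ray(t,x,y,.1)[:2] for x,y in zip(xs,ys)]);c=np.cov(w.T);e,v=np.linalg.eigh(c);a=np.degrees(np.arctan2(v[1,1],v[0,1]));print(w.mean(0).round(3),(a+90)%180-90)
"
```

```text
now [ 0.4376 -0.3384  0.1772] [ 1.799e+02 -1.000e-01  8.840e+01] q [-38.   5.   2.  88.   0. -36.] f [0.1 0.3 0.6] op 0.0422 t 44.7
shift cm now-axes [25.38 16.72  2.78] target-axes [23.95 18.72  2.72] turn [ 0.1 -0.1 -4.6] n>= 7
[0.795 0.083] 81.29649195608675
[ 0.782 -0.036] -82.26337241099529
[ 0.704 -0.37 ] -87.94202679416716
[0.661 0.04 ] 6.101753225798973
[ 0.662 -0.622] -69.30048126514487
[ 0.608 -0.088] 2.123334658724957
[ 0.588 -0.344] 71.14528330239403
[ 0.432 -0.318] -6.639870619631324
[ 0.351 -0.738] -78.7738868853595
[ 0.257 -0.681] 83.36766698301719
```

View pics/s15.png

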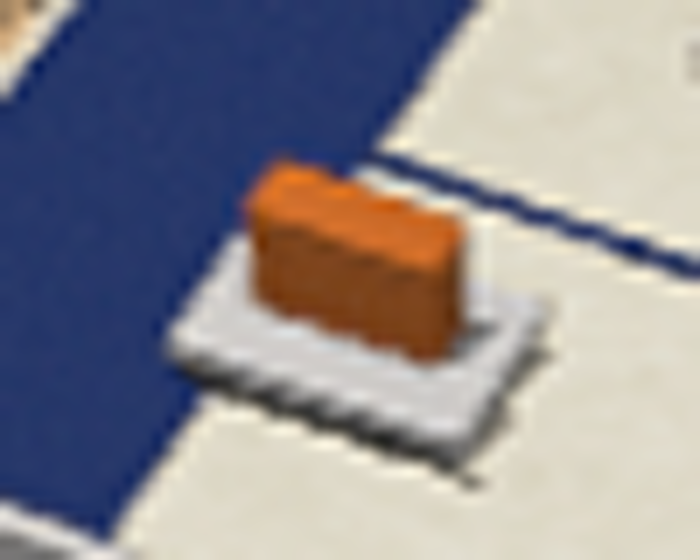

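The knocked block is upright on the board and aligned to within a couple of degrees of it.

>>> play_rows(rows=[[0.5,[2,1.5,0],[0,0,-4.6]],[0.5,[3.2,2.5,0.2],[0,0,0]],[0.5,[3.2,2.5,0.2],[0,0,0]],[0.5,[3.2,2.5,0.2],[0,0,0]],[0.5,[3.2,2.5,0.2],[0,0,0]],[0.5,[3.2,2.5,0.2],[0,0,0]],[0.5,[3.2,2.5,0.2],[0,0,0]],[0.5,[2,1.5,0.2],[0,0,0]],[0.5,[0,0,0],[0,0,0]],[0.5,[0,0,0],[0,0,0]]])

```text
time: 45.8
ee_pos: [0.6054, -0.0869, 0.1437]
tcp_rot: [-178.7, -0.7, 93.0]
wrist_force: [0.4, -0.7, 0.5]
opening: 0.0427
```

```bash
python3 go.py .612 -.0895 .11 93
```

```text
now [ 0.6054 -0.0869  0.1437] [-178.7   -0.7   93. ] q [ -8.  14.   9.  87.   0. -11.] f [ 0.4 -0.7  0.5] op 0.0427 t 45.8
shift cm now-axes [-0.34  0.73  3.35] target-axes [-0.3   0.65  3.37] turn [-1.3 -0.7 -0. ] n>= 1
```

>>> play_rows(rows=[[0.5,[-0.3,0.6,0.5],[-1.3,-0.7,0]],[0.5,[0,0,1.2],[0,0,0]],[0.5,[0,0,1.2],[0,0,0]],[0.5,[0,0,0.3],[0,0,0]],[0.5,[0,0,0],[0,0,0]]])

```text
time: 46.3
ee_pos: [0.6078, -0.0929, 0.1068]
tcp_rot: [-179.7, -0.0, 92.8]
wrist_force: [0.0, 0.0, -0.0]
opening: 0.0423
```

```bash
python3 go.py .612 -.0895 .083 93
```

```text
now [ 0.6078 -0.0929  0.1068] [-179.7   -0.    92.8] q [ -9.  14.   5.  82.  -0. -11.] f [ 0.  0. -0.] op 0.0423 t 46.3
shift cm now-axes [0.32 0.45 2.38] target-axes [0.32 0.44 2.38] turn [-0.3 -0.  -0.2] n>= 1
```

>>> play_rows(rows=[[0.5,[0.3,0.4,0.5],[-0.3,0,0]],[0.5,[0,0,0.8],[0,0,0]],[0.5,[0,0,0.6],[0,0,0]],[0.5,[0,0,0.3],[0,0,0]],[0.5,[0,0,0.1],[0,0,0]],[0.5,[0,0,0],[0,0,0]]])

```text
time: 46.9
ee_pos: [0.6119, -0.0897, 0.0821]
tcp_rot: [-180.0, -0.0, 92.8]
wrist_force: [0.2, 0.3, 0.4]
opening: 0.0429
```

>>> play_rows(rows=[[1,[0,0,0],[0,0,0]],[1,[0,0,0],[0,0,0]],[1,[0,0,0],[0,0,0]],[1,[0,0,0],[0,0,0]],[1,[0,0,0],[0,0,0]]])

```text
time: 47.4
ee_pos: [0.6121, -0.0897, 0.0827]
tcp_rot: [180.0, 0.0, 92.8]
wrist_force: [-0.7, -0.4, -0.9]
opening: 0.0151
```

>>> play_rows(rows=[[1,[0,0,-1],[0,0,0]],[1,[0,0,-2],[0,0,0]],[1,[0,0,-2],[0,0,0]],[1,[0,0,-2],[0,0,0]],[1,[0,0,-1],[0,0,0]],[1,[0,0,0],[0,0,0]]])

```text
time: 48.0
ee_pos: [0.6115, -0.0897, 0.1674]
tcp_rot: [-180.0, -0.0, 92.8]
wrist_force: [-0.2, -0.2, -1.9]
opening: 0.0152
```

```bash
python3 go.py .577 -.375 .15 93; python3 -c "
from h import *
s=camera('scene');save(s,'s16.png',(160,100,420,320),3)"
```

```text
now [ 0.6115 -0.0897  0.1674] [-180.    -0.    92.8] q [ -8.  14.  12.  88.   0. -11.] f [-0.2 -0.2 -1.9] op 0.0152 t 48.0
shift cm now-axes [-28.34  -4.82   1.74] target-axes [-28.32  -4.94   1.74] turn [-0.  -0.  -0.2] n>= 6
```

View pics/s16.png

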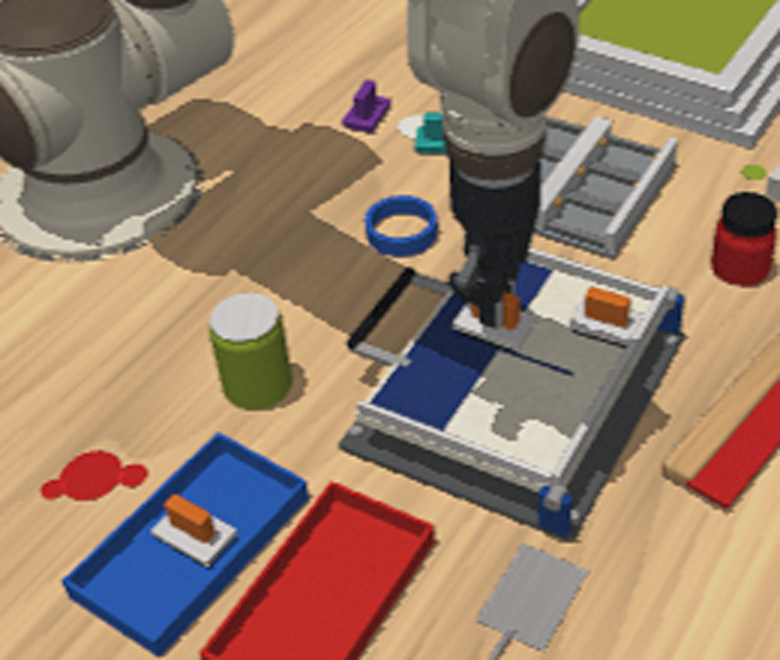

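Held. To the far slot of the red tray.

>>> play_rows(rows=[[1,[-2,-0.5,0],[0,0,0]],[1,[-3.3,-0.5,0],[0,0,0]],[1,[-3.3,-0.5,0],[0,0,0]],[1,[-3.3,-0.5,0],[0,0,0]],[1,[-3.3,-0.5,0],[0,0,0]],[1,[-3.3,-0.5,0],[0,0,0]],[1,[-3.3,-0.5,0],[0,0,0]],[1,[-3.2,-0.5,0.5],[0,0,0]],[1,[-2,-0.3,1],[0,0,0]],[1,[0,0,0],[0,0,0]],[1,[0,0,0],[0,0,0]]])

```text
time: 49.15
ee_pos: [0.577, -0.3688, 0.1357]
tcp_rot: [-179.1, -0.5, 92.9]
wrist_force: [0.1, 0.5, -2.2]
opening: 0.0146
```

```bash
python3 go.py .578 -.375 .034 93
```

```text
now [ 0.577  -0.3688  0.1357] [-179.1   -0.5   92.9] q [-33.  24.  21.  88.  -0. -35.] f [ 0.1  0.5 -2.2] op 0.0146 t 49.15
shift cm now-axes [-0.71  0.23 10.17] target-axes [-0.62  0.07 10.17] turn [-0.9 -0.5 -0.1] n>= 3
```

>>> play_rows(rows=[[1,[-0.4,0,1.5],[-0.9,-0.5,0]],[1,[0,0,2.2],[0,0,0]],[1,[0,0,2.2],[0,0,0]],[1,[0,0,1.8],[0,0,0]],[1,[0,0,0.8],[0,0,0]],[1,[0,0,0.2],[0,0,0]],[1,[0,0,0],[0,0,0]]])

```text
time: 49.85
ee_pos: [0.5794, -0.3646, 0.0462]
tcp_rot: [179.9, -0.1, 93.4]
wrist_force: [0.1, 0.2, -2.4]
opening: 0.015
```

```bash
python3 go.py .578 -.375 .032 93
```

```text
now [ 0.5794 -0.3646  0.0462] [ 1.799e+02 -1.000e-01  9.340e+01] q [-32.  24.  11.  77.   0. -36.] f [ 0.1  0.2 -2.4] op 0.015 t 49.85
shift cm now-axes [-1.03 -0.2   1.42] target-axes [-1.03 -0.2   1.42] turn [ 0.1 -0.1  0.4] n>= 1
```

>>> play_rows(rows=[[1,[-1,-0.1,0.2],[0,0,0.3]],[1,[0,0,0.5],[0,0,0]],[1,[0,0,0.4],[0,0,0]],[1,[0,0,0.2],[0,0,0]],[1,[0,0,0.15],[0,0,0]],[1,[0,0,0.1],[0,0,0]]])

```text
time: 50.45
ee_pos: [0.5804, -0.3765, 0.0328]
tcp_rot: [179.7, 0.1, 93.0]
wrist_force: [-0.5, 0.0, -1.7]
opening: 0.0147
```

>>> play_rows(rows=[[1,[0,0,0.1],[0.2,0,0]],[1,[0,0,0.1],[0,0,0]],[1,[0,0,0.1],[0,0,0]]])

```text
time: 50.75
ee_pos: [0.5807, -0.3766, 0.0321]
tcp_rot: [179.9, 0.1, 93.0]
wrist_force: [-2.9, 1.9, 5.2]
opening: 0.0149
```

Contact. Release and go for the last block.

>>> play_rows(rows=[[0.5,[0,0,0],[0,0,0]],[0.5,[0,0,0],[0,0,0]],[0.5,[0,0,0],[0,0,0]],[0.5,[0,0,-1.5],[0,0,0]],[0.5,[0,0,-3],[0,0,0]],[0.5,[0,0,-4],[0,0,0]],[0.5,[0,0,-3],[0,0,0]],[0.5,[0,0,-1],[0,0,0]]])

```text
time: 51.55
ee_pos: [0.5796, -0.3756, 0.1633]
tcp_rot: [179.9, 0.1, 93.0]
wrist_force: [0.4, -0.6, 0.3]
opening: 0.0425
```

```bash
python3 go.py .665 .039 .15 93; python3 -c "
from fit import *
t=camera('top');s=camera('scene')
for p in (t,s): print([r[0] for r in ribs(p,.055,yaw=.05)],'\n',[r[0] for r in ribs(p,.004,yaw=.04)])
save(s,'s17.png',(160,100,420,320),3)"
```

```text
now [ 0.5796 -0.3756  0.1633] [1.799e+02 1.000e-01 9.300e+01] q [-33.  24.  24.  90.  -0. -36.] f [ 0.4 -0.6  0.3] op 0.0425 t 51.55
shift cm now-axes [40.94 10.73  1.29] target-axes [40.95 10.7   1.33] turn [0.1 0.1 0. ] n>= 9
[[0.7953, 0.0436], [0.7094, -0.376], [0.6669, 0.0399], [0.55, -0.4045], [0.5697, -0.3629], [0.4327, -0.3225]] 
 [[0.7286, -0.3964], [0.684, 0.0402], [0.5614, -0.4263], [0.582, -0.3826], [0.4382, -0.3402]]
[[0.6635, 0.0388], [0.4647, -0.3659], [0.6038, -0.3994]] 
 [[0.6425, 0.0875], [0.4321, -0.3411], [0.5793, -0.3765]]
```

View pics/s17.png

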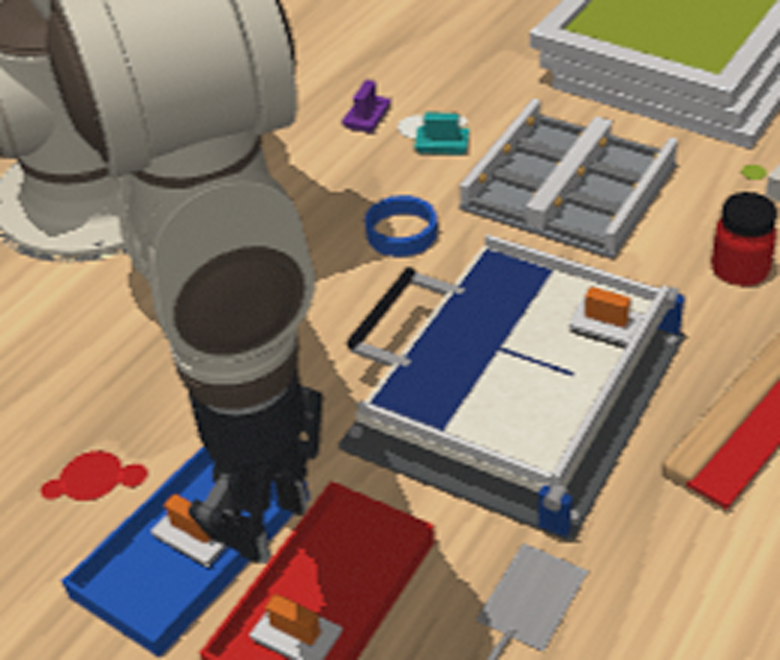

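The second block stands in the red tray, and the last one is at the fence, crop (607,305). Fence blocks reach x≈0.665; moving there.

>>> play_rows(rows=[[0.5,[2.5,0.8,0],[0,0,0]],[0.5,[3.8,1,0],[0,0,0]],[0.5,[3.8,1,0],[0,0,0]],[0.5,[3.8,1,0],[0,0,0]],[0.5,[3.8,1,0],[0,0,0]],[0.5,[3.8,1,0],[0,0,0]],[0.5,[3.8,1,0],[0,0,0]],[0.5,[3.8,1,0],[0,0,0]],[0.5,[3.8,1,0],[0,0,0]],[0.5,[3.8,1,0],[0,0,0]],[0.5,[3,0.5,0],[0,0,0]],[0.5,[0,0,0],[0,0,0]]])

```text
time: 52.85
ee_pos: [0.6566, 0.0418, 0.1336]
tcp_rot: [-178.3, -0.4, 92.8]
wrist_force: [0.9, 0.6, -0.8]
opening: 0.0423
```

```bash
python3 go.py .665 .039 .11 94
```

```text
now [0.6566 0.0418 0.1336] [-178.3   -0.4   92.8] q [ 3. 21. 17. 88.  0.  1.] f [ 0.9  0.6 -0.8] op 0.0423 t 52.85
shift cm now-axes [-0.33  0.89  2.33] target-axes [-0.34  0.82  2.36] turn [-1.7 -0.4 -1.2] n>= 1
```

>>> play_rows(rows=[[0.5,[-0.3,0.7,0.5],[-1.7,-0.4,-1]],[0.5,[0,0,1],[0,0,0]],[0.5,[0,0,0.3],[0,0,0]],[0.5,[0,0,0],[0,0,0]]])

```text
time: 53.25
ee_pos: [0.6609, 0.0387, 0.1077]
tcp_rot: [-179.4, 0.0, 93.9]
wrist_force: [-0.7, -0.8, -0.3]
opening: 0.0426
```

```bash
python3 go.py .665 .039 .083 94
```

```text
now [0.6609 0.0387 0.1077] [-179.4    0.    93.9] q [ 3. 20. 13. 84. -0. -0.] f [-0.7 -0.8 -0.3] op 0.0426 t 53.25
shift cm now-axes [0.01 0.44 2.47] target-axes [0.   0.42 2.47] turn [-0.6  0.  -0.1] n>= 1
```

>>> play_rows(rows=[[0.5,[0,0.3,0.5],[-0.6,0,0]],[0.5,[0,0,0.9],[0,0,0]],[0.5,[0,0,0.6],[0,0,0]],[0.5,[0,0,0.3],[0,0,0]],[0.5,[0,0,0.1],[0,0,0]],[0.5,[0,0,0],[0,0,0]]])

```text
time: 53.85
ee_pos: [0.6637, 0.0373, 0.0811]
tcp_rot: [180.0, 0.0, 93.7]
wrist_force: [0.2, -0.7, 0.2]
opening: 0.0427
```

>>> play_rows(rows=[[1,[0,0,0],[0,0,0]],[1,[0,0,0],[0,0,0]],[1,[0,0,0],[0,0,0]],[1,[0,0,0],[0,0,0]],[1,[0,0,0],[0,0,0]]])

```text
time: 54.35
ee_pos: [0.664, 0.0375, 0.0819]
tcp_rot: [179.9, 0.0, 93.7]
wrist_force: [0.4, 0.9, -1.3]
opening: 0.015
```

>>> play_rows(rows=[[1,[0,0,-1],[0,0,0]],[1,[0,0,-2],[0,0,0]],[1,[0,0,-2],[0,0,0]],[1,[0,0,-2],[0,0,0]],[1,[0,0,-1],[0,0,0]],[1,[0,0,0],[0,0,0]]])

```text
time: 54.95
ee_pos: [0.6633, 0.0374, 0.1667]
tcp_rot: [180.0, 0.0, 93.7]
wrist_force: [-0.5, 0.4, -1.2]
opening: 0.0148
```

```bash
python3 go.py .578 -.29 .15 93; python3 -c "
from h import *
s=camera('scene');save(s,'s18.png',(160,100,420,320),3)"
```

```text
now [0.6633 0.0374 0.1667] [180.    0.   93.7] q [ 3. 20. 20. 89. -0. -0.] f [-0.5  0.4 -1.2] op 0.0148 t 54.95
shift cm now-axes [-32.12 -10.63   1.67] target-axes [-32.25 -10.23   1.67] turn [0.  0.  0.7] n>= 7
```

View pics/s18.png

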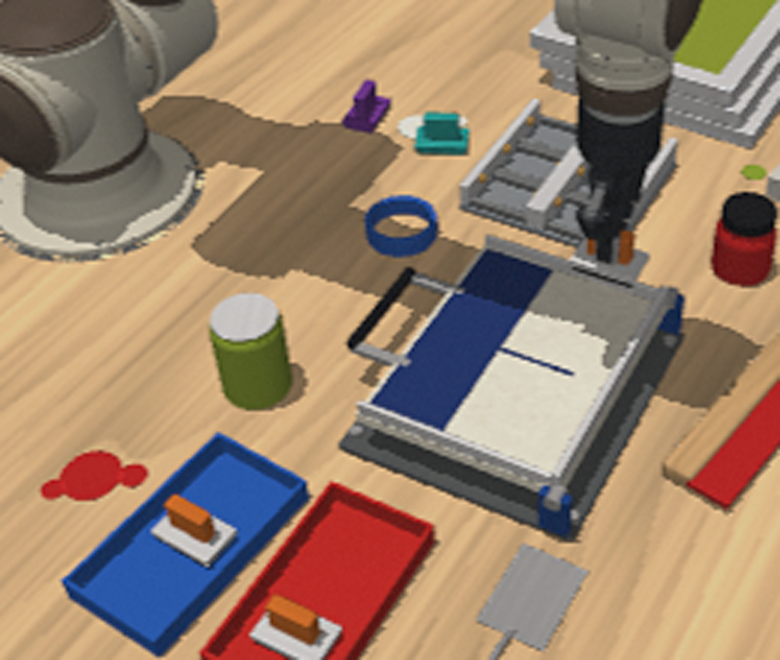

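The last block is held. Carrying it to the near slot of the red tray.

>>> play_rows(rows=[[1,[-2,-0.6,0],[0,0,0.6]],[1,[-3.4,-1.1,0],[0,0,0]],[1,[-3.4,-1.1,0],[0,0,0]],[1,[-3.4,-1.1,0],[0,0,0]],[1,[-3.4,-1.1,0],[0,0,0]],[1,[-3.4,-1.1,0],[0,0,0]],[1,[-3.4,-1.1,0],[0,0,0]],[1,[-3.4,-1.1,0],[0,0,0]],[1,[-3.4,-1.1,0.5],[0,0,0]],[1,[-2,-0.5,1],[0,0,0]],[1,[0,0,0],[0,0,0]],[1,[0,0,0],[0,0,0]]])

```text
time: 56.2
ee_pos: [0.5737, -0.2894, 0.1348]
tcp_rot: [-179.0, -0.3, 93.2]
wrist_force: [0.5, 0.7, -0.7]
opening: 0.0151
```

```bash
python3 go.py .578 -.29 .034 93
```

```text
now [ 0.5737 -0.2894  0.1348] [-179.    -0.3   93.2] q [-27.  18.  13.  86.  -0. -30.] f [ 0.5  0.7 -0.7] op 0.0151 t 56.2
shift cm now-axes [-0.15  0.6  10.07] target-axes [-0.09  0.42 10.08] turn [-1.  -0.3  0.2] n>= 3
```

>>> play_rows(rows=[[1,[0,0.4,1.5],[-1,-0.3,0]],[1,[0,0,2.2],[0,0,0]],[1,[0,0,2.2],[0,0,0]],[1,[0,0,1.8],[0,0,0]],[1,[0,0,0.8],[0,0,0]],[1,[0,0,0.2],[0,0,0]],[1,[0,0,0],[0,0,0]]])

```text
time: 56.9
ee_pos: [0.5797, -0.2822, 0.0451]
tcp_rot: [180.0, -0.1, 93.6]
wrist_force: [-0.9, 0.2, -1.7]
opening: 0.0153
```

```bash
python3 go.py .578 -.288 .031 93
```

```text
now [ 0.5797 -0.2822  0.0451] [ 1.80e+02 -1.00e-01  9.36e+01] q [-26.  19.   4.  76.   0. -30.] f [-0.9  0.2 -1.7] op 0.0153 t 56.9
shift cm now-axes [-0.57 -0.2   1.41] target-axes [-0.57 -0.2   1.41] turn [ 0.  -0.1  0.6] n>= 1
```

>>> play_rows(rows=[[1,[-0.5,-0.2,0.2],[0,0,0.5]],[1,[0,0,0.5],[0,0,0]],[1,[0,0,0.4],[0,0,0]],[1,[0,0,0.2],[0,0,0]],[1,[0,0,0.15],[0,0,0]],[1,[0,0,0.1],[0,0,0]]])

```text
time: 57.5
ee_pos: [0.5795, -0.2884, 0.0316]
tcp_rot: [179.7, 0.0, 93.1]
wrist_force: [-0.2, 0.2, -1.4]
opening: 0.015
```

>>> play_rows(rows=[[1,[0,0,0.1],[0,0,0]],[1,[0,0,0.1],[0,0,0]]])

```text
time: 57.7
ee_pos: [0.5797, -0.2885, 0.031]
tcp_rot: [179.7, 0.1, 93.1]
wrist_force: [-2.9, 1.8, 9.4]
opening: 0.0148
```

>>> play_rows(rows=[[0.5,[0,0,0],[0,0,0]],[0.5,[0,0,0],[0,0,0]],[0.5,[0,0,0],[0,0,0]],[0.5,[0,0,-1.5],[0,0,0]],[0.5,[0,0,-3],[0,0,0]],[0.5,[0,0,-4],[0,0,0]],[0.5,[0,0,-4],[0,0,0]],[0.5,[3,0,-2],[0,0,0]],[0.5,[4,0,0],[0,0,0]],[0.5,[4,0,0],[0,0,0]],[0.5,[4,0,0],[0,0,0]],[0.5,[0,0,0],[0,0,0]]])

```text
time: 58.9
ee_pos: [0.5706, -0.1349, 0.1918]
tcp_rot: [179.2, 0.2, 92.8]
wrist_force: [0.6, -1.1, -0.1]
opening: 0.0428
```

```bash
python3 -c "
from fit import *
t=camera('top');s=camera('scene')
for p in (t,s): print([r[0] for r in ribs(p,.004,yaw=.04)])
save(s,'s19.png',(160,100,420,320),3);save(t,'t19.png',(180,60,500,270),2.4)"
```

```text
[[0.584, -0.4252], [0.5819, -0.3867]]
[[0.4374, -0.3393], [0.5787, -0.2881], [0.5791, -0.3764]]
```

View pics/s19.png

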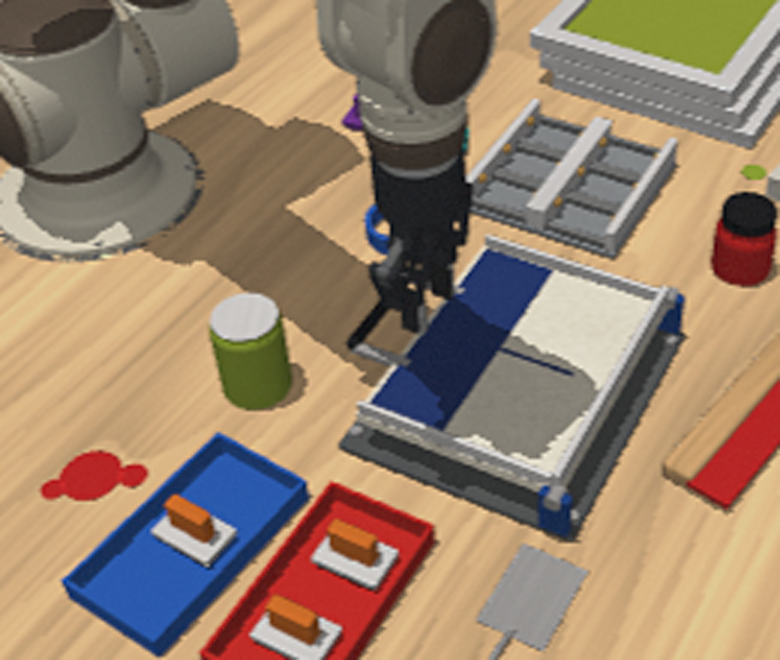

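View pics/t19.png

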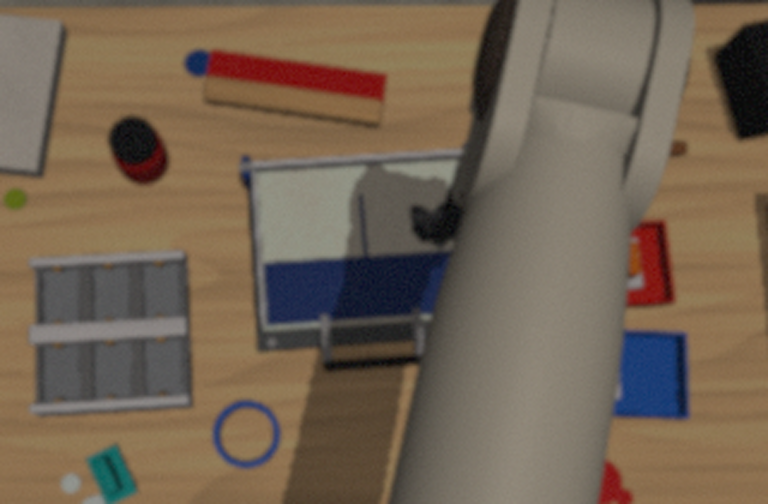

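The scene view shows one block in the blue tray at crop (192,525). Two are in the red tray, at (353,550) and (293,625), all upright on their soles. The board is flat and empty, the rack is empty, and the bystanders haven't moved. Handing in.

```bash
python3 -c "
from h import *
o=get_obs();print(o['time'],o['wrist_force'].round(1));print(job_done())"
```

```text
59.0 [-0.1  0.1 -0.6]
the job is handed in; nothing more can be done
None
```

I tested the three orange-ribbed blocks in the rack, sorted them by the result, and handed the job in at 59.0 s of the 210 s allowed. Two are worn and one is sound.

- **Test:** I stood all three side by side on the blue band and raised the board until the force at the handle jumped to about 33 N, the stop. I then lowered it until it pressed down flat.
- **Result:** the middle block and the one on the rack side slid to the fence; I put both in the red tray. The one on the tray side stayed on the band and is in the blue tray.
- **Knocked block:** while I was placing the sound block, one of the two slid blocks was knocked from the fence about 8 cm back up the board. It had already slid in the test, so it still went to red.

In the last scene view all three blocks stand on their soles on the tray floors:

| Tray | Block position (x, y in m) |
|---|---|
| Blue | (0.437, -0.339) |
| Red | (0.579, -0.288) |
| Red | (0.579, -0.376) |

The board looks flat and empty, the rack is empty, and the robot was touching nothing. The ink, tape, squeegee and spatula look unmoved in the pictures; I did not measure their positions.

The last top view could not confirm the trays, because the arm covered most of them. That final check therefore rests on the scene camera, on feeling each block touch its tray floor, and on earlier top views of the first two placements.

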